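Pack the vials and close the carton

ROBOT

A 6-joint arm with a two-finger parallel gripper is mounted at the origin on a cart in front of the work surface, level with it; the furniture and walls round the work are solid. World frame = base frame: x ahead of the robot, y to its left, z up, the work surface at z = 0. Lengths are in mm, angles in rad, forces in N, time in s.
With the tool pointing down it reaches from about 275 to 1000 mm from the base axis. Payload 8.4 kg.
Tool frame: the origin (TCP) lies midway between the tips of the shut fingers; the grasp point (between the pads) lies 19 mm behind it; y points along the fingers, z is the direction in which the jaws open and shut, and the axes are right-handed (so a half turn about y gives the same grasp; the last joint's range is limited). The gripper opens to 85 mm and grips with 20 to 120 N. Pads are 22 mm wide; open, the fingers measure 114 mm over their backs; the gripper's body (76 mm by 85 mm) begins 54 mm behind the grasp point. The pads swing forward as they close: fully open they stand 13 mm farther back than shut.
Start: joints at [1.33, 0.353, 1.633, -0, 1.155, -0.002], TCP at [147.834, 607.267, 231.281] pointing down, gripper open.
Joint ranges: [-2.63, 2.63], [-0.92, 2.1], [0.06, 2.66], [-1.3, 4.44], [0, 2.69], [-3.02, 3.02]. Speed limits (rad/s): [2.22, 2.22, 2.79, 3.14, 3.14, 3.14].

INTERFACE

Orientations are given as [roll, pitch, yaw] about the fixed x, y, z axes, in that order (R = Rz(yaw) Ry(pitch) Rx(roll)).
In Python, from rig import r, imaging gives the robot as it stands. The module is installed in compiled form; this text tells all that it offers.
- The arm moves only by the tool send_rows, never from a script. Its argument "series" is a list of rows, each a list of 6 numbers: the shift along the tool's x, y, z in m, then the turn, a rotation vector about the tool's x, y, z in degrees. In form: [[dx, dy, dz, ax, ay, az], ...]. A call has 1 to 8 rows; each row shifts and turns the commanded pose from where the row before left it, along the tool's axes as they then stand; what a row does not reach is not made up. A row lasts 1/10 s, in which the tool goes at most 50 mm and 8.59 degrees, less where a joint would pass 70% of its speed; a pose out of reach is approached as far as the arm can. A call is refused whole if a number of a shift passes 0.05 or a number of a turn 8.59, either way. A call with a gripper value outside its range is refused whole. "gripper" is the opening, from 0 (shut) to 1 (fully open), set as the call begins (left out, the last holds). The fingers move at their own pace and stop on an object; "squeeze" is the grip in N (left out, the last holds). Time passes only in rows, so rows that do not move let the fingers close. It gives the time, the measured TCP pose, the force and the opening at its end, in the units of the state.
- r.sense(): the state, without advancing time (a new reading comes with each control period).
- imaging.grab_frame(name): name is "scene" or "top"; returns a dict with "frame" (480x640x3 uint8, red, green, blue), "depth" (480x640 float32, mm along the optical axis (not along the pixel's ray), 0 where there is no reading), "intrinsics" (3x3 intrinsics, pixels), "origin" and "rotation" of the camera in the world. Camera axes: x right, y down, z forward; pixel columns grow to the right and rows downward; lengths in mm; the calibration is good to about 2 mm. A picture is of the moment at which its call begins.
- r.sign_off(): hands the job in, once; it reports no verdict.
The state is a dict: "clock": time; "qpos": joint angles; "qvel": joint speeds; "joint_efforts": joint torques, N m; "eef_pos": TCP position; "tcp_rot": TCP orientation; "contact_force": force on the tool from outside, world axes, zero at the start; "wrist_torque": the same for the moment, N m; "opening": opening from 0.0 (shut) to 1.0 (fully open).
Only numpy, scipy, OpenCV 4.12 (cv2) and the standard library are available. Lean on these libraries where they do the work, as an engineer would, in place of code of your own. Each camera call takes 0.05 s, during which the arm holds its last target.

TASK

Pack the glass vials for dispatch: put every vial that is on the bench into the open carton, holding the glass gently (no more than about 15 N). Then close the carton, pressing the card only lightly: fold in both short end flaps first, then both long flaps over them, all down flat; last, set the cream tape roll flat on the middle of the closed top to keep the flaps down. Leave the petri dish, beaker and marker where they are.

Things in the scene. Friction and masses are not known exactly. Their poses are not given: they have to be found in the camera images.
- carton: open brown carton fixed to the bench at left; outer 150 mm (its x) by 112 mm (its y), card 4 mm, rim 60 mm high at the short ends (+x, -x), 63 mm at the long sides; four flaps lean outward round the rim. Origin at the centre of its underside, x within 0.1 rad of straight ahead. When closed the long flaps lie over the end flaps. A raised sink stands close on its left
- carton_top (a point): centre of the upper face of the closed carton, 66.5 mm above the bench (where the tape roll is to stand)
- vial_a: upright brown glass vial with a white crimp cap, 24 mm across the body, 51 mm tall, about 22 g; origin at the centre of its underside, z along its axis to the cap. Fragile: grip it with no more than about 15 N. It may be absent
- vial_b: upright brown glass vial with a white crimp cap, 24 mm across the body, 51 mm tall, about 22 g; origin at the centre of its underside, z along its axis to the cap. Fragile: grip it with no more than about 15 N. It may be absent
- vial_c: upright brown glass vial with a white crimp cap, 24 mm across the body, 51 mm tall, about 22 g; origin at the centre of its underside, z along its axis to the cap. Fragile: grip it with no more than about 15 N. It may be absent
- vial_d: upright brown glass vial with a white crimp cap, 24 mm across the body, 51 mm tall, about 22 g; origin at the centre of its underside, z along its axis to the cap. Fragile: grip it with no more than about 15 N. It may be absent
- tape_roll: roll of cream tape lying flat on its side face, 49 mm across, 32 mm tall, 30 g; it and the vials stand between the carton and a microscope head that overhangs the bench (keep clear of it); origin at the centre of its underside, z up
- end_front (a joint): angle (rad) of the short front end (nearer the robot) flap of the carton, hinged on the -x end of the rim; 0 = folded in flat over the opening, 1.57 = upright, up to 2.6 = leaning outward (its stop). 54 mm from crease to free edge, 3 mm thick, 102 mm wide along the crease. The stiff crease holds it where it is left; about 1 N at the free edge moves it
- end_front_hinge (a point): middle of the crease of the short front end (nearer the robot) flap, at its underside (60 mm above the bench); does not move with the flap
- end_rear (a joint): angle (rad) of the short rear end flap of the carton, hinged on the +x end of the rim; 0 = folded in flat over the opening, 1.57 = upright, up to 2.6 = leaning outward (its stop). 54 mm from crease to free edge, 3 mm thick, 102 mm wide along the crease. The stiff crease holds it where it is left; about 1 N at the free edge moves it
- end_rear_hinge (a point): middle of the crease of the short rear end flap, at its underside (60 mm above the bench); does not move with the flap
- long_left (a joint): angle (rad) of the long left flap of the carton, hinged on the +y side of the rim; 0 = folded in flat over the opening, 1.57 = upright, up to 2.6 = leaning outward (its stop). 54 mm from crease to free edge, 3 mm thick, 146 mm wide along the crease. The stiff crease holds it where it is left; about 1 N at the free edge moves it
- long_left_hinge (a point): middle of the crease of the long left flap, at its underside (63.5 mm above the bench); does not move with the flap
- long_right (a joint): angle (rad) of the long right flap of the carton, hinged on the -y side of the rim; 0 = folded in flat over the opening, 1.57 = upright, up to 2.6 = leaning outward (its stop). 54 mm from crease to free edge, 3 mm thick, 146 mm wide along the crease. The stiff crease holds it where it is left; about 1 N at the free edge moves it
- long_right_hinge (a point): middle of the crease of the long right flap, at its underside (63.5 mm above the bench); does not move with the flap
- petri: flat round petri dish, 61 mm across, 15 mm tall, a bystander; origin at the centre of its underside
- beaker: small glass beaker, 45 mm across, 56 mm tall, a bystander; origin at the centre of its underside
- marker: marker pen lying beside the vials, 135 mm long (along its y), 15 mm thick, a bystander; origin under its middle
Mind the look-alikes: they are no part of the job. What is shaped like the vial_c but orange or yellow is not meant. Leave any purple look-alike of the tape_roll alone.

How it is judged:
By the outcome, as a careful person would: the job done as asked, in the order asked, and still so for the second after the job is handed in, with the robot touching nothing.
Of vial_a, vial_b, vial_c, vial_d only 2 to 4 are there at a start; the rules pass over those that are not, and their reading is None.
At some moment in a run one of vial_a, vial_b, vial_c, vial_d, tape_roll may be knocked a few centimetres aside while the robot is not near it.
It also fails if it takes over 210 s, if anything falls off the work surface, if the arm or the gripper's body presses on something with over 40 N, if the wrist force passes 120 N, or if a joint passes its speed limit or range.

## Working session

There is one attempt and no reset: what is moved stays moved. The work goes in short steps, Python scripts to look and compute and a tool call to move; the robot and the scene stay as the last step left them, time stands still between calls to the robot, and variables do not carry over. Pictures are saved under pics/ and viewed, and the job is handed in when it is done.

Besides the shell and the picture viewer there is one more tool, called by a JSON object that holds its "name" and its "arguments", one argument or row to a line. send_rows: Moves the arm, as the interface text tells. Its arguments: {"type":"object","properties":{"series":{"type":"array","items":{"type":"array","items":{"type":"number"}}},"gripper":{"type":"number"},"squeeze":{"type":"number"}},"required":["series"]}

```bash
mkdir -p pics; ls
python3 - <<'E'
from rig import r, imaging
import cv2,numpy as np
s=r.sense()
for k,v in s.items(): print(k,np.round(v,3))
for n in("scene","top"):
    f=imaging.grab_frame(n)
    cv2.imwrite(f"pics/{n}0.png",f["frame"][:,:,::-1])
    np.savez(f"{n}0.npz",**f)
    print(n,f["intrinsics"],f["origin"],f["rotation"])
E
```

```text
pics
clock 0.0
qpos [ 1.33   0.354  1.634 -0.     1.155 -0.002]
qvel [-0.001 -0.001  0.    -0.001  0.001  0.   ]
joint_efforts [ 2.0000e-03 -6.0527e+01 -3.4206e+01  0.0000e+00  9.0000e-03  0.0000e+00]
eef_pos [147.709 606.82  230.58 ]
tcp_rot [-1.572 -0.    -0.239]
contact_force [-0.846 -0.175  0.026]
wrist_torque [-0.016 -0.039 -0.011]
opening 0.997
scene [[493.9248233    0.         324.23599481]
 [  0.         493.9248233  235.76448394]
 [  0.           0.           1.        ]] [ -94.08823908 -404.5643899   577.37570164] [-2.11771538  0.01795348 -0.94687478]
top [[560.76914462   0.         330.56231974]
 [  0.         560.76914462 238.69231358]
 [  0.           0.           1.        ]] [ 269.02778885   46.77863364 1322.45521739] [-2.90330648e+00  1.24476928e-03 -1.54991445e+00]
```

View pics/scene0.png

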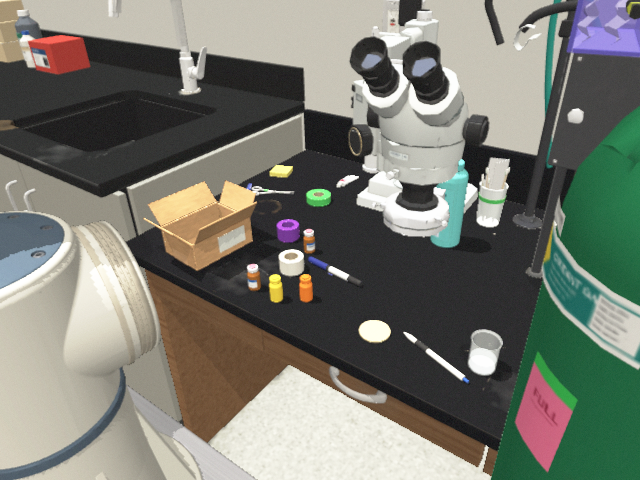

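View pics/top0.png

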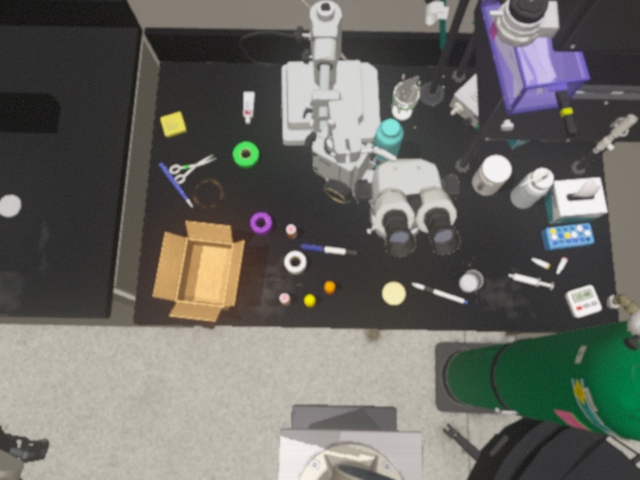

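```bash
cat > h.py <<'E'
import numpy as np,cv2
from scipy.spatial.transform import Rotation as Ro
def cam(f):
    return f["intrinsics"],np.array(f["origin"]),Ro.from_euler('xyz',f["rotation"]).as_matrix()
def proj(f,P):
    K,o,R=cam(f); p=(np.atleast_2d(P)-o)@R; return (p[:,:2]/p[:,2:])@np.diag([K[0,0],K[1,1]])+K[:2,2]
def cloud(f):
    K,o,R=cam(f); v,u=np.mgrid[:480,:640]; d=f["depth"]
    c=np.stack([(u-K[0,2])/K[0,0]*d,(v-K[1,2])/K[1,1]*d,d],-1)
    return c@R.T+o
def ray(f,uv,z):
    K,o,R=cam(f); uv=np.atleast_2d(uv).astype(float)
    d=np.c_[(uv-K[:2,2])/[K[0,0],K[1,1]],np.ones(len(uv))]@R.T
    return o+d*((z-o[2])/d[:,2:])
def load(n): return dict(np.load(n))
E
python3 - <<'E'
from h import *
f=load("top0.npz"); P=cloud(f)
np.set_printoptions(suppress=True,precision=1)
for nm,uv in dict(table=(230,270),vial1=(292,230),vial2=(285,298),tape=(295,255),carton=(210,270),flapL=(170,262),flapR=(239,270),flapF=(195,312),flapB=(208,230),sink=(60,250),petri=(393,293)).items(): print(nm,P[uv[1],uv[0]])
im=f["frame"][200:340,140:360]; cv2.imwrite("pics/z0.png",cv2.resize(im,None,fx=3.6,fy=3.6,interpolation=cv2.INTER_CUBIC)[:,:,::-1])
f=load("scene0.npz")
im=f["frame"][160:320,130:390]; cv2.imwrite("pics/z1.png",cv2.resize(im,None,fx=3,fy=3,interpolation=cv2.INTER_CUBIC)[:,:,::-1])
E
```

```text
table [495.4 281.2  70. ]
vial1 [597.3 145.7  49.4]
vial2 [436.4 155.3  54.4]
tape [541.4 137.8  31. ]
carton [505.3 340.    9.8]
flapL [508.7 415.4  82.1]
flapR [488.7 254.1 109.4]
flapF [397.2 349.4  85.7]
flapB [583.3 333.7  88.2]
sink [517.  633.6 149.3]
petri [ 269.    46.8 1322.5]
```

View pics/z0.png

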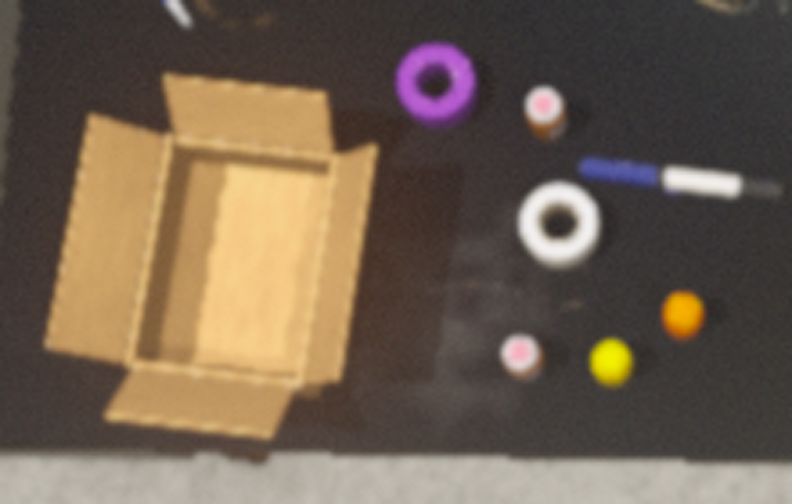

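View pics/z1.png

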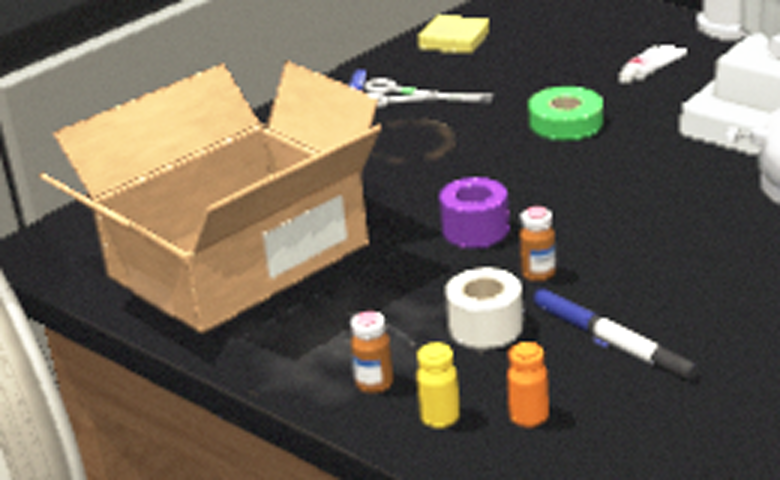

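Run:
```python
from h import *
np.set_printoptions(suppress=True,precision=1)
f=load("top0.npz");g=load("scene0.npz")
z=np.array([[172,140],[333,158],[302,385],[130,365]])/3.6+[140,200]-0.36
C=ray(f,z,61.5);print("corners",C)
c=C.mean(0);print(c)
for a,b in((0,1),(1,2),(2,3),(3,0)): d=C[a]-C[b];print(np.hypot(*d[:2]),np.arctan2(d[1],d[0]))
# scene check
zs=np.array([[202,255],[367,180]])/3+[130,160]-.33
print("scene rim corners fr,rr",ray(g,zs,62))
def blob(f,mask,lo,hi,roi):
    n,l,s,ce=cv2.connectedComponentsWithStats(mask.astype(np.uint8))
    return [(s[i],ce[i]) for i in range(1,n) if lo<s[i,4]<hi and roi[0]<ce[i][0]<roi[2] and roi[1]<ce[i][1]<roi[3]]
for n,F,roi in(("top",f,(250,210,360,320)),("scene",g,(230,220,370,310))):
    h=cv2.cvtColor(F["frame"],cv2.COLOR_RGB2HSV).astype(int)
    bright=(h[...,2]>150)&(h[...,1]<90)
    for s,ce in blob(F,bright,15,3000,roi): print(n,"white",s,ce,ray(F,ce,51)[0],ray(F,ce,32)[0])
    br=(h[...,0]<14)&(h[...,1]>100)&(h[...,2]>60)
    for s,ce in blob(F,br,15,3000,roi): print(n,"brown",s,ce,ray(F,ce,20)[0])
```

```text
corners [[568.8 386.1  61.5]
 [559.  281.8  61.5]
 [413.2 292.1  61.5]
 [423.5 400.6  61.5]]
[491.1 340.1  61.5]
104.72461336886026 1.4776416988285082
146.19896302341053 -0.07044189915839554
109.001069464919 -1.665157490897434
146.0328710625314 3.0418909265246166
scene rim corners fr,rr [[420.1 285.2  62. ]
 [554.8 263.7  62. ]]
top white [286 224  10  11  81] [290.6 229. ] [599.1 149.   51. ] [604.1 150.6  32. ]
top white [324 246  22   9 128] [334.5 250. ] [550.8  45.1  51. ] [555.   45.1  32. ]
top white [284 251  22  22 316] [294.6 261.5] [521.7 136.7  51. ] [525.5 138.   32. ]
top white [279 293  11  11  87] [284.1 298. ] [436.9 157.6  51. ] [439.4 159.2  32. ]
top brown [286 232  11   7  24] [290.5 235.4] [591.4 151.1  20. ]
top brown [323 283  14  12  38] [329.1 290.3] [461.1  55.8  20. ]
scene white [217 225  29  28 451] [231.2 238.4] [487.  259.8  51. ] [508.  283.8  32. ]
scene white [304 229  10   8  67] [308.7 232.5] [594.5 142.6  51. ] [619.4 162.3  32. ]
scene white [306 244   9   7  47] [310.1 247.3] [551.  105.9  51. ] [574.3 124.4  32. ]
scene white [279 249  25  27 575] [291.1 262. ] [489.8 104.5  51. ] [510.9 122.9  32. ]
scene white [247 264  11  10  87] [252.2 268. ] [433.4 151.8  51. ] [452.5 171.9  32. ]
scene white [328 266  21  14 134] [337.9 272.2] [512.2  12.7  51. ] [534.1  27.8  32. ]
scene white [248 281   9   7  51] [252.2 284.3] [396.4 117.4  51. ] [414.1 136.3  32. ]
scene brown [303 236  10  11  24] [305.4 239. ] [609.6 164.2  20. ]
scene brown [247 271  13   5  23] [255.  273.2] [454.6 168.1  20. ]
scene brown [299 275  14  28 257] [305.6 291.4] [464.8  52.2  20. ]
scene brown [248 287  10   4  20] [252.8 288.6] [416.1 138.4  20. ]
```

Run:
```python
from h import *
np.set_printoptions(suppress=True,precision=1)
f=load("top0.npz");g=load("scene0.npz")
zs=np.array([[203,331],[367,243],[108,277]])/3+[130,160]-.33
print("scene bottom corners fr,rr,fl",ray(g,zs,0))
Pt=cloud(f);Ps=cloud(g)
# rows across y at mid carton: profile
th=-0.085;ax=np.array([np.cos(th),np.sin(th)]);ay=np.array([-ax[1],ax[0]])
for nm,P in(("top",Pt),("scene",Ps)):
    q=P[(P[...,2]<300)&(P[...,2]>-20)]
    d=q[:,:2]-[491,340];u=d@ax;v=d@ay
    m=(abs(u)<30)&(v>-140)&(v<260)
    print(nm,"v:z profile");
    for a in range(-130,260,10):
        k=m&(v>=a)&(v<a+10)
        if k.sum()>3: print((a,*np.round(np.percentile(q[k,2],[5,50,95]))),end=" ")
    print()
    m=(abs(v)<30)
    print("u profile")
    for a in range(-150,160,10):
        k=m&(u>=a)&(u<a+10)
        if k.sum()>3: print((a,*np.round(np.percentile(q[k,2],[5,50,95]))),end=" ")
    print()
    # microscope: heights grid
    print("max-min z (z>65) in grid x400-700,y-50..260")
    q=P.reshape(-1,3)
    for x in range(420,760,40):
        print(x,[ (y,int(np.percentile(q[k,2],3))) for y in range(-60,280,40) for k in [(abs(q[:,0]-x-20)<20)&(abs(q[:,1]-y-20)<20)&(q[:,2]>65)&(q[:,2]<900)] if k.sum()>8])
```

```text
scene bottom corners fr,rr,fl [[416.2 293.7   0. ]
 [562.6 278.8   0. ]
 [423.4 402.   -0. ]]
top v:z profile
(-130, np.float64(-3.0), np.float64(1.0), np.float64(5.0)) (-120, np.float64(-4.0), np.float64(2.0), np.float64(5.0)) (-110, np.float64(-3.0), np.float64(1.0), np.float64(5.0)) (-100, np.float64(-3.0), np.float64(1.0), np.float64(6.0)) (-90, np.float64(-2.0), np.float64(4.0), np.float64(111.0)) (-80, np.float64(-2.0), np.float64(4.0), np.float64(101.0)) (-70, np.float64(-2.0), np.float64(77.0), np.float64(87.0)) (-60, np.float64(61.0), np.float64(67.0), np.float64(73.0)) (-40, np.float64(2.0), np.float64(6.0), np.float64(10.0)) (-30, np.float64(0.0), np.float64(5.0), np.float64(8.0)) (-20, np.float64(1.0), np.float64(5.0), np.float64(10.0)) (-10, np.float64(0.0), np.float64(5.0), np.float64(9.0)) (0, np.float64(1.0), np.float64(5.0), np.float64(9.0)) (10, np.float64(0.0), np.float64(5.0), np.float64(9.0)) (20, np.float64(1.0), np.float64(5.0), np.float64(8.0)) (30, np.float64(2.0), np.float64(6.0), np.float64(10.0)) (40, np.float64(0.0), np.float64(5.0), np.float64(9.0)) (50,
[... 5443 characters left out ...]
oat64(-1.0), np.float64(1.0), np.float64(3.0)) (120, np.float64(-1.0), np.float64(1.0), np.float64(2.0)) (130, np.float64(-1.0), np.float64(1.0), np.float64(2.0)) (140, np.float64(-1.0), np.float64(1.0), np.float64(3.0)) (150, np.float64(-1.0), np.float64(1.0), np.float64(3.0)) 
max-min z (z>65) in grid x400-700,y-50..260
420 [(220, 103), (260, 67)]
460 [(-60, 407), (220, 98), (260, 65)]
500 [(-60, 348), (220, 92), (260, 65)]
540 [(-60, 157), (220, 87), (260, 66)]
580 [(-60, 176), (-20, 252), (20, 240), (260, 87)]
620 [(-20, 213), (20, 239), (60, 245)]
660 [(-20, 393), (20, 185), (60, 227), (100, 293)]
700 [(-20, 391), (20, 421), (100, 292)]
740 [(-60, 134), (-20, 406), (20, 420), (60, 418)]
```

{"name": "send_rows", "arguments": {
  "series": [
    [0, 0, 0, 0, 0, 0]
  ],
  "gripper": 0.6,
  "squeeze": 10
}}

```text
clock: 0.2
eef_pos: [147.8, 607.0, 230.8]
tcp_rot: [-1.572, 0.0, -0.239]
contact_force: [-0.0, -0.7, 0.2]
opening: 0.857
```

Run:
```python
from h import *
np.set_printoptions(suppress=True,precision=0)
for n in("top0.npz","scene0.npz"):
    q=cloud(load(n)).reshape(-1,3)
    for z in range(80,500,40):
        k=(q[:,2]>z)&(q[:,2]<z+40)&(q[:,0]>450)&(q[:,1]<260)&(np.hypot(q[:,0]-598,q[:,1]-148)<200)
        if k.sum()>5:
            p=q[k];d=np.hypot(p[:,0]-598,p[:,1]-148);i=np.argsort(d)[:max(5,len(d)//100)];print(n,z,k.sum(),d[i].mean(),p[i].mean(0), 'miny/maxy',p[:,1].max(),'minx',p[:,0].min())
```

```text
top0.npz 80 128 110.87062105025879 [553. 250. 109.] miny/maxy 259.79235797833815 minx 450.74902597111924
top0.npz 120 7 179.82078310304962 [605. -31. 159.] miny/maxy -29.809192939922795 minx 567.0167075879323
top0.npz 160 114 149.2416780938522 [611.  13. 182.] miny/maxy 66.43427766605248 minx 561.524953876454
top0.npz 200 22 99.98384116210529 [655.  69. 238.] miny/maxy 84.29106567402972 minx 613.4293543015598
top0.npz 240 537 85.31621521577594 [627.  68. 268.] miny/maxy 92.79961786217339 minx 589.1631639682912
top0.npz 280 931 90.33249579121063 [628.  63. 283.] miny/maxy 111.9946721223948 minx 579.618649532666
top0.npz 320 1691 93.97537511926384 [671.  89. 341.] miny/maxy 111.51612903416532 minx 581.8259411979327
top0.npz 360 1140 108.48636858433302 [645.  50. 392.] miny/maxy 105.73287029478566 minx 514.8472423216443
top0.npz 400 2345 108.96303644009427 [646.  50. 408.] miny/maxy 90.92315011960949 minx 520.5375898318762
top0.npz 440 25 125.72501481323991 [688.  60. 442.] miny/maxy 61.03564327131197 minx 682.7165241596116
scene0.npz 80 200 109.10838433137056 [554. 248. 107.] miny/maxy
[... 288 characters left out ...]
1 [620.  51. 239.] miny/maxy 60.40716634687806 minx 611.5606925252335
scene0.npz 240 745 86.5201955049374 [629.  67. 261.] miny/maxy 89.21700093398113 minx 557.9423335914852
scene0.npz 280 725 92.67575617512645 [625.  59. 283.] miny/maxy 111.5529560223872 minx 552.5241084398417
scene0.npz 320 387 93.95380577408426 [671.  89. 340.] miny/maxy 91.6651080265687 minx 527.8215470886479
scene0.npz 360 136 157.64359621160858 [657.   2. 397.] miny/maxy 12.946686637090522 minx 514.9757423866541
scene0.npz 400 601 125.91875747513994 [689.  61. 433.] miny/maxy 82.51266747745399 minx 644.1493894857689
scene0.npz 440 15 126.43899190865508 [688.  59. 441.] miny/maxy 62.23158788848474 minx 683.8603215874123
```

{"name": "send_rows", "arguments": {
  "series": [
    [0, 0, 0, 0, 8.1, 0],
    [0, 0, 0, 0, 8.1, 0],
    [0, 0, 0, 0, 8.1, 0],
    [0, 0, 0, 0, 8.1, 0],
    [0, 0, 0, 0, 8.1, 0],
    [0, 0, 0, 0, 8.1, 0],
    [0, 0, 0, 0, 8.1, 0],
    [0, 0, 0, 0, 8.1, 0]
  ]
}}

```text
clock: 1.0
eef_pos: [147.8, 607.1, 231.0]
tcp_rot: [-1.571, -0.0, -1.376]
contact_force: [0.2, -0.5, 0.2]
opening: 0.598
```

{"name": "send_rows", "arguments": {
  "series": [
    [0, 0, 0, 0, 8.1, 0],
    [0, 0, 0, 0, 8.1, 0],
    [0, 0, 0, 0, 0, 0],
    [0, 0, 0, 0, 0, 0]
  ]
}}

```text
clock: 1.4
eef_pos: [147.8, 607.2, 231.2]
tcp_rot: [-1.571, -0.0, -1.648]
contact_force: [0.2, -0.3, 0.2]
opening: 0.6
```

```bash
cat > go.py <<'E'
# usage: python3 go.py x y z [roll pitch yaw] -> remaining shift in tool axes (m) and turn (deg)
import sys,numpy as np
from scipy.spatial.transform import Rotation as Ro
from rig import r
a=list(map(float,sys.argv[1:])); s=r.sense(); np.set_printoptions(suppress=True,precision=4)
p=np.array(s["eef_pos"]);R=Ro.from_euler('xyz',s["tcp_rot"])
print("at",p.round(1),np.round(s["tcp_rot"],3),"q",np.round(s["qpos"],2),"F",np.round(s["contact_force"],1),"op",s["opening"],"t",s["clock"])
if len(a)>=3: print("shift now-axes",R.inv().apply(np.array(a[:3])-p)/1000)
if len(a)==6:
    T=Ro.from_euler('xyz',a[3:]); print("turn deg",np.degrees((R.inv()*T).as_rotvec()),"shift in target axes",T.inv().apply(np.array(a[:3])-p)/1000)
E
python3 go.py 437 156 150 -1.571 0 -1.655
```

```text
at [147.8 607.2 231.2] [-1.571 -0.    -1.648] q [ 1.33  0.35  1.63 -0.    1.16  1.41] F [ 0.2 -0.3  0.2] op 0.6003021693037548 t 1.4
shift now-axes [0.4274 0.0812 0.3233]
turn deg [-0.0096  0.3815  0.0138] shift in target axes [0.4253 0.0811 0.3261]
```

{"name": "send_rows", "arguments": {
  "series": [
    [0.035, 0, 0.027, 0, 0, 0],
    [0.035, 0, 0.027, 0, 0, 0],
    [0.035, 0, 0.027, 0, 0, 0],
    [0.035, 0, 0.027, 0, 0, 0],
    [0.035, 0, 0.027, 0, 0, 0],
    [0.035, 0, 0.027, 0, 0, 0],
    [0.035, 0, 0.027, 0, 0, 0],
    [0.035, 0, 0.027, 0, 0, 0]
  ]
}}

```text
clock: 2.2
eef_pos: [340.9, 309.1, 231.5]
tcp_rot: [-1.57, 0.0, -1.648]
contact_force: [1.1, 0.6, -0.0]
opening: 0.602
```

{"name": "send_rows", "arguments": {
  "series": [
    [0.035, 0.02, 0.027, 0, 0, 0],
    [0.035, 0.02, 0.027, 0, 0, 0],
    [0.035, 0.02, 0.027, 0, 0, 0],
    [0.035, 0.02, 0.027, 0, 0, 0],
    [0, 0, 0, 0, 0, 0],
    [0, 0, 0, 0, 0, 0]
  ]
}}

```text
clock: 2.8
eef_pos: [436.5, 161.3, 150.9]
tcp_rot: [-1.572, -0.0, -1.653]
contact_force: [-0.0, -0.3, -0.4]
opening: 0.601
```

```bash
python3 go.py 437 156 150 -1.571 0 -1.655
cat > look.py <<'E'
import sys
from h import *
from rig import imaging
np.set_printoptions(suppress=True,precision=1)
tag=sys.argv[1]
for n in("top","scene"):
    F=imaging.grab_frame(n); np.savez(f"{n}_{tag}.npz",**F)
    h=cv2.cvtColor(F["frame"],cv2.COLOR_RGB2HSV).astype(int)
    m=((h[...,2]>150)&(h[...,1]<90)).astype(np.uint8)
    k,l,s,ce=cv2.connectedComponentsWithStats(m)
    roi=(250,210,360,320) if n=="top" else (230,220,370,310)
    zc=51 if n=="top" else 47
    for i in range(1,k):
        if 40<s[i,4]<800 and roi[0]<ce[i][0]<roi[2] and roi[1]<ce[i][1]<roi[3]: print(n,s[i],ce[i],"cap",ray(F,ce[i],zc)[0][:2],"tape",ray(F,ce[i],32 if n=="top" else 20)[0][:2])
    c=(slice(200,340),slice(140,360)) if n=="top" else (slice(160,320),slice(130,390))
    cv2.imwrite(f"pics/{n}_{tag}.png",cv2.resize(F["frame"][c],None,fx=3,fy=3,interpolation=cv2.INTER_CUBIC)[:,:,::-1])
E
python3 look.py 1
```

```text
at [436.5 161.3 150.9] [-1.572 -0.    -1.653] q [0.35 0.21 2.04 0.   0.89 0.43] F [-0.  -0.3 -0.4] op 0.6013969068989353 t 2.8
shift now-axes [0.0053 0.0009 0.0009]
turn deg [0.0545 0.1347 0.0162] shift in target axes [0.0053 0.0009 0.0009]
top [324 246  22   9 129] [334.4 250. ] cap [550.9  45.3] tape [555.1  45.2]
top [252 291  13   8  42] [257.5 295. ] cap [442.5 218.4] tape [445.1 221. ]
top [282 295   8   9  54] [285.4 299.2] cap [434.2 154.5] tape [436.6 156.1]
scene [217 225  29  28 451] [231.2 238.5] cap [491.3 264.8] tape [521.1 298.9]
scene [304 229  10   8  67] [308.7 232.5] cap [599.8 146.8] tape [635.1 174.8]
scene [306 244   9   7  45] [310.1 247.3] cap [555.8 109.5] tape [588.8 135.7]
scene [279 249  25  27 571] [291.1 262. ] cap [494.3 108.5] tape [524.2 134.6]
scene [247 264  11  10  87] [252.2 268. ] cap [437.4 156.1] tape [464.5 184.6]
scene [328 266  21  14 133] [338.  272.3] cap [516.8  15.7] tape [547.9  37.1]
scene [248 281   9   7  50] [252.3 284.3] cap [400.2 121.3] tape [425.3 148. ]
```

{"name": "send_rows", "arguments": {
  "series": [
    [0.005, 0.03, 0.0, 0, 0, 0],
    [0, 0.03, 0, 0, 0, 0],
    [0, 0.03, 0, 0, 0, 0],
    [0, 0.025, 0, 0, 0, 0],
    [0, 0.02, 0, 0, 0, 0],
    [0, 0.01, 0, 0, 0, 0],
    [0, 0, 0, 0, 0, 0],
    [0, 0, 0, 0, 0, 0]
  ]
}}

```text
clock: 3.7
eef_pos: [436.4, 158.0, 7.0]
tcp_rot: [-1.57, 0.0, -1.651]
contact_force: [-0.6, -0.0, -0.6]
opening: 0.601
```

{"name": "send_rows", "arguments": {
  "series": [
    [0, 0, 0, 0, 0, 0],
    [0, 0, 0, 0, 0, 0],
    [0, 0, 0, 0, 0, 0],
    [0, 0, 0, 0, 0, 0]
  ],
  "gripper": 0.33
}}

```text
clock: 4.1
eef_pos: [436.4, 157.3, 6.7]
tcp_rot: [-1.57, 0.0, -1.653]
contact_force: [-0.2, 0.0, -1.2]
opening: 0.329
```

```bash
python3 go.py 437 156 6; python3 look.py 2
```

```text
at [436.4 157.3   6.7] [-1.57   0.    -1.653] q [0.34 0.47 2.13 0.   0.55 0.42] F [-0.2  0.  -1.2] op 0.3289312241121632 t 4.1
shift now-axes [0.0012 0.0007 0.0007]
top [287 225   9   9  65] [290.6 229.1] cap [598.9 148.9] tape [603.9 150.4]
top [325 247  20   7 102] [334.5 250. ] cap [551.1  45.1] tape [555.3  45.1]
scene [304 229  10   8  67] [308.7 232.5] cap [599.8 146.8] tape [635.1 174.8]
scene [306 244   9   7  45] [310.1 247.3] cap [555.8 109.5] tape [588.8 135.7]
scene [279 249  25  27 573] [291.1 262. ] cap [494.3 108.5] tape [524.2 134.6]
scene [250 264   8  10  57] [253.3 268.8] cap [436.9 152.7] tape [463.9 181.1]
scene [328 266  21  14 133] [338.  272.3] cap [516.8  15.7] tape [547.9  37.1]
```

View pics/scene_2.png

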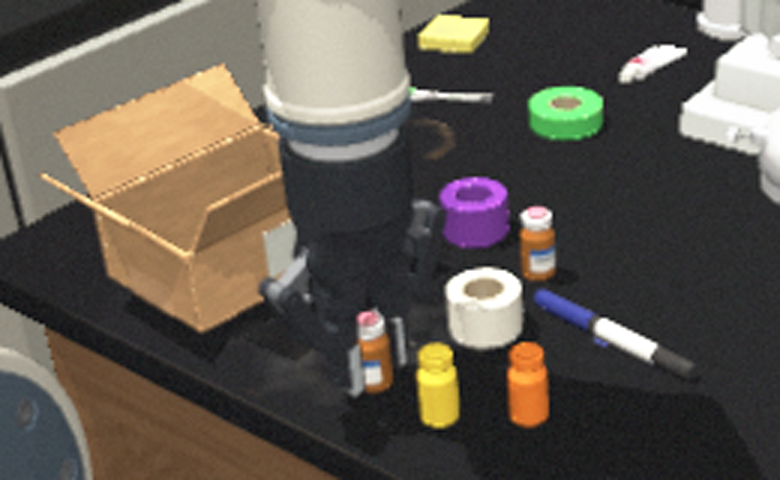

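{"name": "send_rows", "arguments": {
  "series": [
    [0, 0, 0, 0, 0, 0],
    [0, 0, 0, 0, 0, 0],
    [0, 0, 0, 0, 0, 0]
  ],
  "gripper": 0.29
}}

```text
clock: 4.5
eef_pos: [436.1, 157.2, 6.3]
tcp_rot: [-1.571, -0.0, -1.653]
contact_force: [0.1, -0.4, -0.4]
opening: 0.29
```

{"name": "send_rows", "arguments": {
  "series": [
    [0, 0, 0, 0, 0, 0],
    [0, 0, 0, 0, 0, 0],
    [0, 0, 0, 0, 0, 0]
  ],
  "gripper": 0.28
}}

```text
clock: 4.8
eef_pos: [436.0, 157.2, 6.3]
tcp_rot: [-1.571, -0.0, -1.653]
contact_force: [0.2, 0.2, -0.1]
opening: 0.28
```

{"name": "send_rows", "arguments": {
  "series": [
    [0, 0, 0, 0, 0, 0],
    [0, 0, 0, 0, 0, 0],
    [0, 0, 0, 0, 0, 0]
  ],
  "gripper": 0.27
}}

```text
clock: 5.1
eef_pos: [436.0, 157.2, 6.3]
tcp_rot: [-1.571, -0.0, -1.653]
contact_force: [-0.0, -0.3, 0.7]
opening: 0.273
```

{"name": "send_rows", "arguments": {
  "series": [
    [0, -0.005, 0, 0, 0, 0],
    [0, -0.01, 0, 0, 0, 0],
    [0, -0.015, 0, 0, 0, 0],
    [0, 0, 0, 0, 0, 0]
  ]
}}

```text
clock: 5.5
eef_pos: [437.3, 157.7, 38.2]
tcp_rot: [-1.568, 0.001, -1.653]
contact_force: [0.2, 0.2, -0.3]
opening: 0.273
```

```bash
python3 look.py 3
```

```text
top [287 225   9   9  69] [290.7 229.1] cap [599.  148.7] tape [603.9 150.2]
top [325 247  20   7 104] [334.5 250. ] cap [551.1  45.1] tape [555.3  45. ]
scene [304 229  10   8  67] [308.7 232.5] cap [599.8 146.8] tape [635.1 174.8]
scene [306 244   9   7  45] [310.1 247.3] cap [555.8 109.5] tape [588.8 135.7]
scene [279 249  25  27 574] [291.1 261.9] cap [494.3 108.4] tape [524.2 134.5]
scene [249 250   7  10  42] [252.2 255.3] cap [469.3 185.6] tape [498.  215.7]
scene [328 266  21  14 133] [338.  272.3] cap [516.8  15.7] tape [547.9  37.1]
```

View pics/scene_3.png

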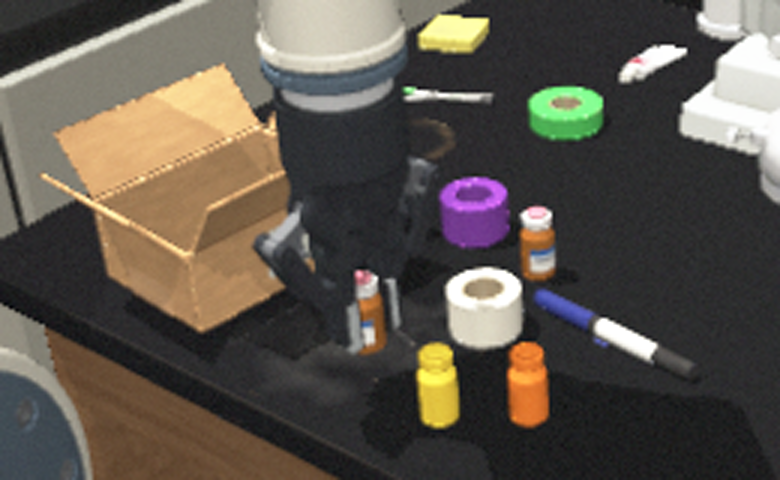

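{"name": "send_rows", "arguments": {
  "series": [
    [0, -0.03, 0, 0, 0, 0],
    [0, -0.03, 0, 0, 0, 0],
    [0, -0.03, 0, 0, 0, 0],
    [0, -0.03, 0, 0, 0, 0],
    [0, 0, 0, 0, 0, 0],
    [0, 0, 0, 0, 0, 0]
  ]
}}

```text
clock: 6.2
eef_pos: [436.1, 157.3, 156.3]
tcp_rot: [-1.57, 0.0, -1.652]
contact_force: [-0.3, 0.3, -0.4]
opening: 0.27
```

```bash
python3 go.py 494 364 155 -1.571 0 -1.659
```

```text
at [436.1 157.3 156.3] [-1.57   0.    -1.652] q [0.34 0.2  2.04 0.   0.9  0.42] F [-0.3  0.3 -0.4] op 0.2704825663437555 t 6.2
shift now-axes [-0.2108  0.0014  0.0408]
turn deg [-0.0547  0.374  -0.0197] shift in target axes [-0.211   0.0013  0.0394]
```

```bash
python3 look.py 4
```

```text
top [324 246  22   9 129] [334.4 250. ] cap [550.9  45.3] tape [555.1  45.2]
scene [217 225  29  28 451] [231.2 238.4] cap [491.4 264.9] tape [521.2 299. ]
scene [304 229  10   8  67] [308.7 232.5] cap [599.8 146.8] tape [635.1 174.8]
scene [306 244   9   7  44] [310.1 247.4] cap [555.6 109.5] tape [588.7 135.7]
scene [279 249  25  27 572] [291.1 262. ] cap [494.2 108.4] tape [524.2 134.5]
scene [328 266  21  14 133] [338.  272.3] cap [516.8  15.7] tape [547.9  37.1]
```

View pics/scene_4.png

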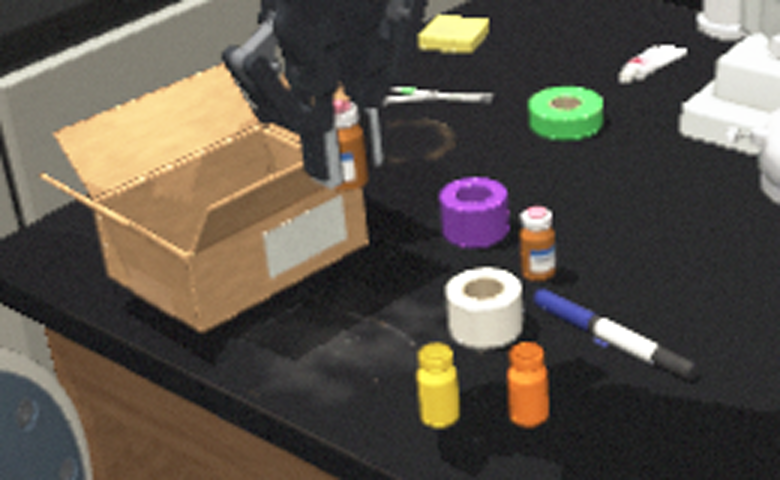

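{"name": "send_rows", "arguments": {
  "series": [
    [0, 0, 0, 0, 0, 0],
    [0, 0, 0, 0, 0, 0]
  ],
  "gripper": 0.262
}}

```text
clock: 6.5
eef_pos: [435.5, 157.0, 155.3]
tcp_rot: [-1.573, -0.001, -1.652]
contact_force: [0.5, 0.8, -0.2]
opening: 0.27
```

{"name": "send_rows", "arguments": {
  "series": [
    [0, 0, 0, 0, 0, 0],
    [0, 0, 0, 0, 0, 0],
    [0, 0, 0, 0, 0, 0]
  ]
}}

```text
clock: 6.8
eef_pos: [436.0, 157.2, 156.1]
tcp_rot: [-1.571, -0.0, -1.652]
contact_force: [0.2, 0.1, -1.0]
opening: 0.273
```

{"name": "send_rows", "arguments": {
  "series": [
    [-0.02, 0, 0.005, 0, 0, 0],
    [-0.035, 0, 0.007, 0, 0, 0],
    [-0.04, 0, 0.007, 0, 0, 0],
    [-0.04, 0, 0.007, 0, 0, 0],
    [-0.04, 0, 0.007, 0, 0, 0],
    [-0.025, 0, 0.005, 0, 0.4, 0],
    [-0.011, 0, 0.001, 0, 0, 0],
    [0, 0, 0, 0, 0, 0]
  ]
}}

```text
clock: 7.6
eef_pos: [492.1, 365.1, 155.9]
tcp_rot: [-1.571, -0.0, -1.658]
contact_force: [-0.4, -0.4, 0.2]
opening: 0.273
```

```bash
python3 go.py 494 364 155 -1.571 0 -1.659; python3 look.py 5
python3 - <<'E'
from h import *
f=load("top_5.npz"); cv2.imwrite("pics/t5.png",cv2.resize(f["frame"][180:340,120:320],None,fx=3,fy=3)[:,:,::-1])
E
```

```text
at [492.1 365.1 155.9] [-1.571 -0.    -1.658] q [0.64 0.41 1.73 0.   1.   0.72] F [-0.4 -0.4  0.2] op 0.27277766336578074 t 7.6
shift now-axes [0.001  0.0009 0.002 ]
turn deg [0.0013 0.0546 0.0103] shift in target axes [0.001  0.0009 0.002 ]
top [287 225   8   9  49] [290.6 228.9] cap [599.5 148.9] tape [604.4 150.4]
top [325 247  21   7  94] [335.7 249.9] cap [551.1  42.3] tape [555.3  42.2]
top [285 252  21  21 239] [295.2 262.3] cap [520.  135.4] tape [523.7 136.7]
scene [217 225  29  28 446] [231.3 238.4] cap [491.5 264.8] tape [521.3 298.8]
scene [304 230  10   7  50] [308.8 233.3] cap [597.3 144.6] tape [632.5 172.6]
scene [306 244   9   7  44] [310.1 247.4] cap [555.6 109.5] tape [588.7 135.7]
scene [279 249  25  27 553] [291.2 262.1] cap [493.9 108. ] tape [523.8 134.1]
scene [329 266  20  14 128] [338.3 272.4] cap [516.7  15. ] tape [547.8  36.3]
```

View pics/scene_5.png

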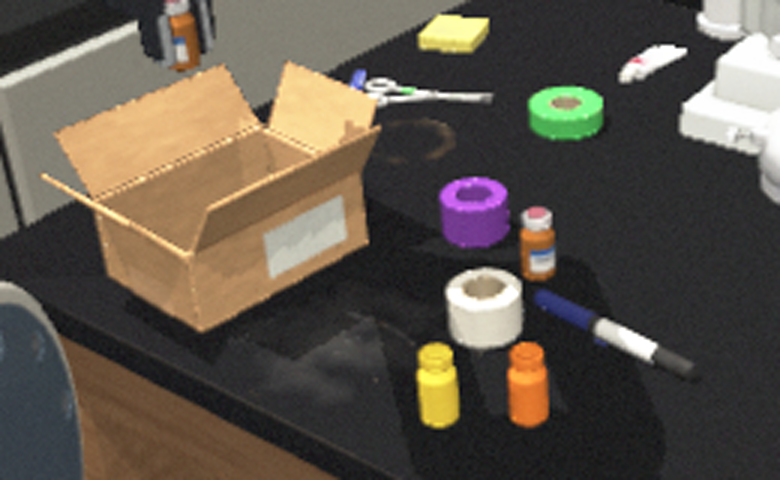

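Run:
```python
from h import *
f=load("scene_5.npz")
for z in (120,135,150): 
    print(z,proj(f,[[492,365,z],[486,355,z]]), (proj(f,[[492,365,z]])-[130,160])*3)
P=cloud(f)
for uv in((191,178),(191,174),(190,170)):print(P[uv[1],uv[0]])
```

```text
120 [[192.98094429 194.42599386]
 [194.02873958 196.7132946 ]] [[188.94283288 103.27798158]]
135 [[191.85015303 187.9256482 ]
 [192.89575629 190.17160474]] [[185.55045908  83.77694461]]
150 [[190.7019856  181.32541582]
 [191.74520407 183.52847429]] [[182.10595681  63.97624745]]
[486.55253242 355.04590408 162.08488006]
[488.95069654 355.98033585 169.76541179]
[487.55420466 355.14253665 179.23824968]
```

{"name": "send_rows", "arguments": {
  "series": [
    [0.001, 0.03, 0.002, 0, 0, 0],
    [0, 0.03, 0, 0, 0, 0],
    [0, 0.03, 0, 0, 0, 0],
    [0, 0.025, 0, 0, 0, 0],
    [0, 0.015, 0, 0, 0, 0],
    [0, 0.008, 0, 0, 0, 0],
    [0, 0.004, 0, 0, 0, 0],
    [0, 0, 0, 0, 0, 0]
  ]
}}

```text
clock: 8.5
eef_pos: [494.4, 363.1, 14.7]
tcp_rot: [-1.57, 0.0, -1.66]
contact_force: [0.6, -0.7, 0.5]
opening: 0.268
```

{"name": "send_rows", "arguments": {
  "series": [
    [0, 0, 0, 0, 0, 0],
    [0, 0, 0, 0, 0, 0]
  ]
}}

```text
clock: 8.7
eef_pos: [494.7, 363.6, 15.3]
tcp_rot: [-1.57, 0.001, -1.659]
contact_force: [-0.2, -0.3, 0.2]
opening: 0.268
```

{"name": "send_rows", "arguments": {
  "series": [
    [0, 0.002, 0, 0, 0, 0],
    [0, 0.001, 0, 0, 0, 0],
    [0, 0, 0, 0, 0, 0]
  ]
}}

```text
clock: 9.0
eef_pos: [494.0, 363.1, 11.2]
tcp_rot: [-1.571, -0.0, -1.659]
contact_force: [0.9, -0.1, -0.7]
opening: 0.268
```

{"name": "send_rows", "arguments": {
  "series": [
    [0, 0, 0, 0, 0, 0],
    [0, 0, 0, 0, 0, 0],
    [0, 0, 0, 0, 0, 0]
  ],
  "gripper": 0.31
}}

```text
clock: 9.3
eef_pos: [494.2, 363.2, 11.3]
tcp_rot: [-1.571, 0.0, -1.659]
contact_force: [0.4, -0.5, -0.0]
opening: 0.312
```

{"name": "send_rows", "arguments": {
  "series": [
    [0, 0, 0, 0, 0, 0],
    [0, 0, 0, 0, 0, 0],
    [0, -0.01, 0, 0, 0, 0],
    [0, -0.02, 0, 0, 0, 0],
    [0, -0.03, 0, 0, 0, 0],
    [0, -0.04, 0, 0, 0, 0],
    [0, -0.04, 0, 0, 0, 0]
  ],
  "gripper": 0.42
}}

```text
clock: 10.0
eef_pos: [493.8, 362.9, 153.1]
tcp_rot: [-1.571, -0.0, -1.66]
contact_force: [1.4, 0.9, 0.3]
opening: 0.421
```

```bash
python3 go.py 598 148 155 -1.571 0 -1.655; python3 look.py 6
```

```text
at [493.8 362.9 153.1] [-1.571 -0.    -1.66 ] q [ 0.63  0.42  1.73 -0.    1.    0.72] F [1.4 0.9 0.3] op 0.4208086564049059 t 10.0
shift now-axes [ 0.2049 -0.0019  0.1228]
turn deg [ 0.0052 -0.26    0.0156] shift in target axes [ 0.2054 -0.0019  0.1219]
top [287 225   8   9  44] [290.6 228.9] cap [599.4 148.9] tape [604.4 150.4]
top [325 247  21   7  90] [335.9 250. ] cap [550.9  41.9] tape [555.1  41.8]
top [285 252  21  21 239] [295.2 262.2] cap [520.2 135.3] tape [523.9 136.7]
scene [217 225  29  28 449] [231.2 238.5] cap [491.3 264.7] tape [521.1 298.8]
scene [304 230  10   7  50] [308.8 233.3] cap [597.3 144.6] tape [632.5 172.6]
scene [306 244   9   7  45] [310.1 247.3] cap [555.8 109.5] tape [588.8 135.7]
scene [279 249  25  27 554] [291.3 262.1] cap [494.  107.9] tape [524.  133.9]
scene [329 266  20  14 127] [338.3 272.5] cap [516.6  14.9] tape [547.7  36.2]
```

View pics/top_6.png

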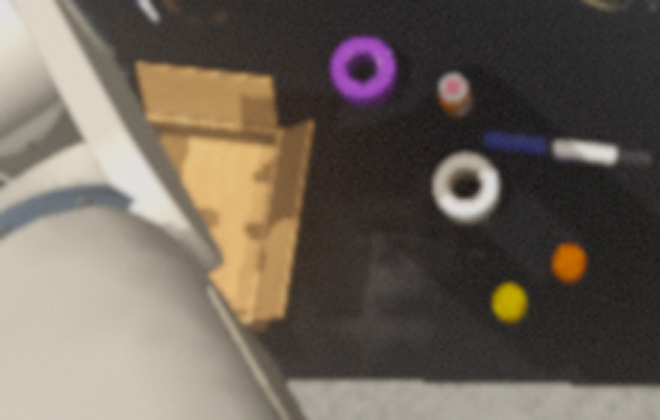

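{"name": "send_rows", "arguments": {
  "series": [
    [0.02, 0, 0.012, 0, 0, 0],
    [0.04, 0, 0.025, 0, 0, 0],
    [0.04, 0, 0.025, 0, 0, 0],
    [0.04, 0, 0.025, 0, 0, 0],
    [0.02, 0, 0.012, 0, 0, -6],
    [0, 0, 0, 0, 0, -6],
    [0, 0, 0, 0, 0, 0],
    [0, 0, 0, 0, 0, 0]
  ],
  "gripper": 0.5
}}

```text
clock: 10.9
eef_pos: [578.1, 195.8, 150.9]
tcp_rot: [-1.572, -0.207, -1.658]
contact_force: [0.3, 0.5, 0.5]
opening: 0.496
```

```bash
python3 go.py 599 143 109; python3 look.py 7
```

```text
at [578.1 195.8 150.9] [-1.572 -0.207 -1.658] q [ 0.42  0.47  1.67 -0.2   1.12  0.61] F [0.3 0.5 0.5] op 0.4955102928951919 t 10.9
shift now-axes [0.0411 0.0514 0.0255]
top [326 248  19   6  77] [336.4 250.1] cap [550.8  40.7] tape [555.   40.6]
top [284 252  22  21 257] [294.7 261.8] cap [521.2 136.4] tape [525.  137.8]
scene [217 225  29  28 451] [231.2 238.4] cap [491.4 264.9] tape [521.2 299. ]
scene [304 230  10   7  50] [308.8 233.3] cap [597.3 144.6] tape [632.5 172.6]
scene [306 244   9   7  46] [310.2 247.3] cap [555.9 109.5] tape [589.  135.7]
scene [279 249  25  27 571] [291.1 262. ] cap [494.1 108.4] tape [524.1 134.5]
scene [329 266  20  14 127] [338.3 272.5] cap [516.6  14.9] tape [547.7  36.2]
```

View pics/scene_7.png

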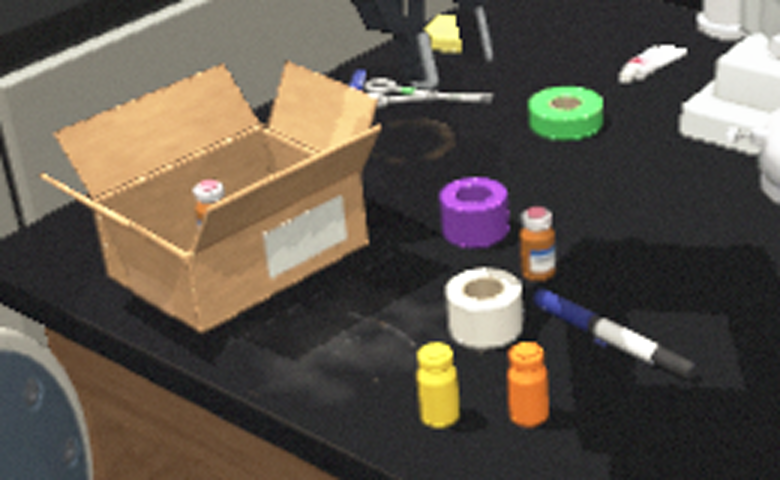

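View pics/top_7.png

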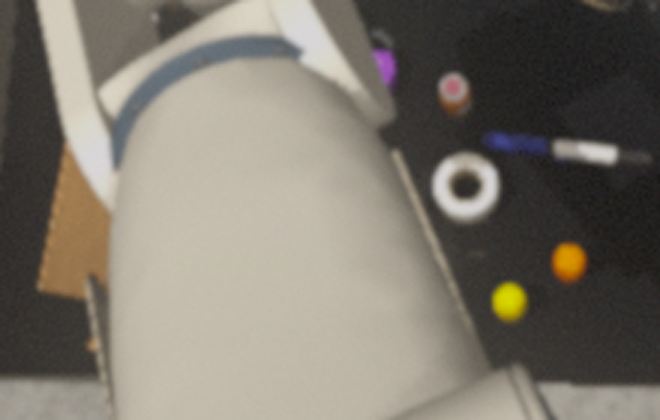

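{"name": "send_rows", "arguments": {
  "series": [
    [0.014, 0.017, 0.009, 0, 0, 0],
    [0.014, 0.017, 0.009, 0, 0, 0],
    [0.013, 0.017, 0.0075, 0, 0, 0],
    [0, 0, 0, 0, 0, 0],
    [0, 0, 0, 0, 0, 0],
    [0, 0, 0, 0, 0, 0]
  ]
}}

```text
clock: 11.6
eef_pos: [599.6, 142.7, 110.4]
tcp_rot: [-1.57, -0.209, -1.66]
contact_force: [0.2, 0.2, 0.0]
opening: 0.498
```

```bash
python3 go.py 599 143 9; python3 look.py 8 | grep scene
python3 - <<'E'
from h import *
f=load("scene_8.npz"); cv2.imwrite("pics/s8.png",f["frame"][:,:,::-1])
E
```

```text
at [599.6 142.7 110.4] [-1.57  -0.209 -1.66 ] q [ 0.34  0.52  1.69 -0.22  1.03  0.55] F [0.2 0.2 0. ] op 0.49821512676643104 t 11.6
shift now-axes [-0.0212  0.0992 -0.0007]
scene [217 225  29  28 448] [231.2 238.4] cap [491.5 264.8] tape [521.3 298.9]
scene [304 229  10   8  67] [308.7 232.5] cap [599.8 146.8] tape [635.1 174.8]
scene [306 244   9   7  45] [310.1 247.3] cap [555.8 109.5] tape [588.8 135.7]
scene [279 249  25  27 573] [291.1 262. ] cap [494.3 108.5] tape [524.2 134.6]
scene [328 266  21  14 124] [337.6 272.3] cap [516.4  16.3] tape [547.5  37.7]
```

View pics/s8.png

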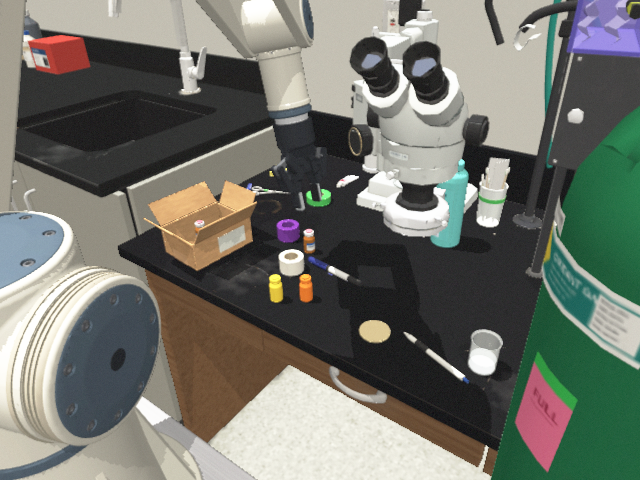

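{"name": "send_rows", "arguments": {
  "series": [
    [-0.006, 0.028, 0, 0, 0, 0],
    [-0.006, 0.028, 0, 0, 0, 0],
    [-0.005, 0.023, 0, 0, 0, 0],
    [-0.004, 0.015, 0, 0, 0, 0],
    [0, 0.005, 0, 0, 0, 0],
    [0, 0, 0, 0, 0, 0],
    [0, 0, 0, 0, 0, 0]
  ]
}}

```text
clock: 12.4
eef_pos: [600.2, 142.5, 9.7]
tcp_rot: [-1.569, -0.209, -1.66]
contact_force: [0.0, 0.9, 0.8]
opening: 0.501
```

{"name": "send_rows", "arguments": {
  "series": [
    [0, 0, 0, 0, 0, 0],
    [0, 0, 0, 0, 0, 0],
    [0, 0, 0, 0, 0, 0]
  ],
  "gripper": 0.34
}}

```text
clock: 12.7
eef_pos: [599.8, 142.3, 9.3]
tcp_rot: [-1.57, -0.209, -1.66]
contact_force: [-0.5, -0.1, -0.5]
opening: 0.339
```

```bash
python3 go.py 599 143 9; python3 look.py 9 | grep scene
```

```text
at [599.8 142.3   9.3] [-1.57  -0.209 -1.66 ] q [ 0.34  0.65  1.73 -0.25  0.86  0.6 ] F [-0.5 -0.1 -0.5] op 0.3386733740822661 t 12.7
shift now-axes [-0.0007  0.0002 -0.0009]
scene [217 225  29  28 452] [231.1 238.5] cap [491.3 264.9] tape [521.1 299. ]
scene [305 230   9  23  75] [308.1 238.5] cap [580.2 133.3] tape [614.5 160.7]
scene [279 249  25  27 571] [291.1 262. ] cap [494.1 108.4] tape [524.1 134.5]
scene [329 266  20  14 119] [337.9 272.4] cap [516.3  15.5] tape [547.4  36.9]
```

View pics/scene_9.png

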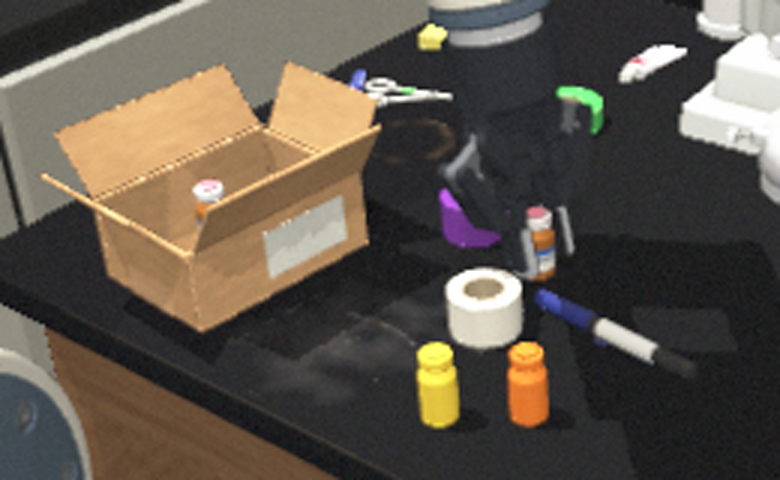

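{"name": "send_rows", "arguments": {
  "series": [
    [0, 0, 0, 0, 0, 0],
    [0, 0, 0, 0, 0, 0],
    [0, 0, 0, 0, 0, 0]
  ],
  "gripper": 0.285
}}

```text
clock: 13.1
eef_pos: [599.5, 142.2, 8.7]
tcp_rot: [-1.571, -0.209, -1.659]
contact_force: [0.3, 0.6, 0.1]
opening: 0.284
```

{"name": "send_rows", "arguments": {
  "series": [
    [0, 0, 0, 0, 0, 0],
    [0, 0, 0, 0, 0, 0],
    [0, 0, 0, 0, 0, 0],
    [0, 0, 0, 0, 0, 0]
  ],
  "gripper": 0.262
}}

```text
clock: 13.5
eef_pos: [599.5, 142.2, 8.8]
tcp_rot: [-1.571, -0.209, -1.659]
contact_force: [-0.0, -0.5, 1.9]
opening: 0.267
```

{"name": "send_rows", "arguments": {
  "series": [
    [0.002, -0.01, 0, 0, 0, 0],
    [0.006, -0.028, 0, 0, 0, 0],
    [0.006, -0.028, 0, 0, 0, 0],
    [0.006, -0.028, 0, 0, 0, 0],
    [0.005, -0.024, 0, 0, 0, 0],
    [0.005, -0.024, 0, 0, 0, 0],
    [0, 0, 0, 0, 0, 0]
  ]
}}

```text
clock: 14.2
eef_pos: [601.4, 143.1, 158.0]
tcp_rot: [-1.565, -0.207, -1.661]
contact_force: [0.2, 0.5, 0.6]
opening: 0.267
```

```bash
python3 go.py 490 316 155 -1.571 0 -1.659; python3 look.py 10 | grep scene
```

```text
at [601.4 143.1 158. ] [-1.565 -0.207 -1.661] q [ 0.34  0.46  1.66 -0.21  1.11  0.53] F [0.2 0.5 0.6] op 0.2672829674958064 t 14.2
shift now-axes [-0.1594 -0.0311 -0.1263]
turn deg [-0.3219 -0.0561 11.8626] shift in target axes [-0.1625  0.003  -0.1262]
scene [217 225  29  28 451] [231.2 238.4] cap [491.4 264.9] tape [521.2 299. ]
scene [279 249  25  27 572] [291.1 261.9] cap [494.4 108.4] tape [524.3 134.6]
scene [328 266  21  14 127] [337.6 272.2] cap [516.6  16.4] tape [547.7  37.9]
```

View pics/scene_10.png

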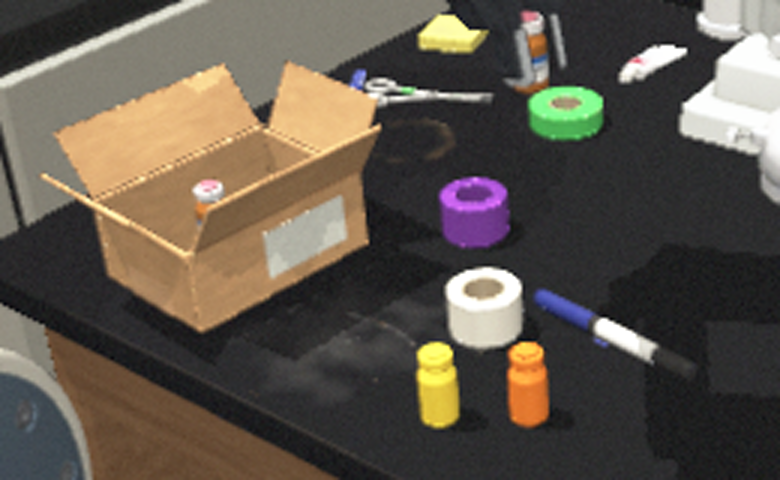

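{"name": "send_rows", "arguments": {
  "series": [
    [-0.02, -0.004, -0.016, 0, 0, 0],
    [-0.035, -0.007, -0.028, 0, 0, 0],
    [-0.035, -0.007, -0.028, 0, 0, 0],
    [-0.035, -0.007, -0.028, 0, 0, 0],
    [-0.025, -0.005, -0.02, 0, 0, 0],
    [-0.009, -0.001, -0.006, 0, 0, 5],
    [0, 0, 0, 0, 0, 6.8],
    [0, 0, 0, 0, 0, 0]
  ]
}}

```text
clock: 15.1
eef_pos: [486.8, 313.2, 149.9]
tcp_rot: [-1.573, -0.003, -1.66]
contact_force: [-0.8, -0.8, -0.3]
opening: 0.273
```

```bash
python3 go.py 490 316 13 -1.571 0 -1.659; python3 look.py 11 | grep scene
```

```text
at [486.8 313.2 149.9] [-1.573 -0.003 -1.66 ] q [ 0.57  0.37  1.8  -0.    0.97  0.66] F [-0.8 -0.8 -0.3] op 0.27295457927571964 t 15.1
shift now-axes [-0.0036  0.1369  0.0033]
turn deg [ 0.1197 -0.0841  0.182 ] shift in target axes [-0.0031  0.1369  0.003 ]
scene [217 225  29  28 449] [231.2 238.5] cap [491.3 264.7] tape [521.1 298.8]
scene [279 249  25  27 552] [291.2 262.1] cap [494.  107.9] tape [523.9 133.9]
scene [329 266  20  14 119] [337.9 272.4] cap [516.3  15.5] tape [547.4  36.9]
```

View pics/scene_11.png

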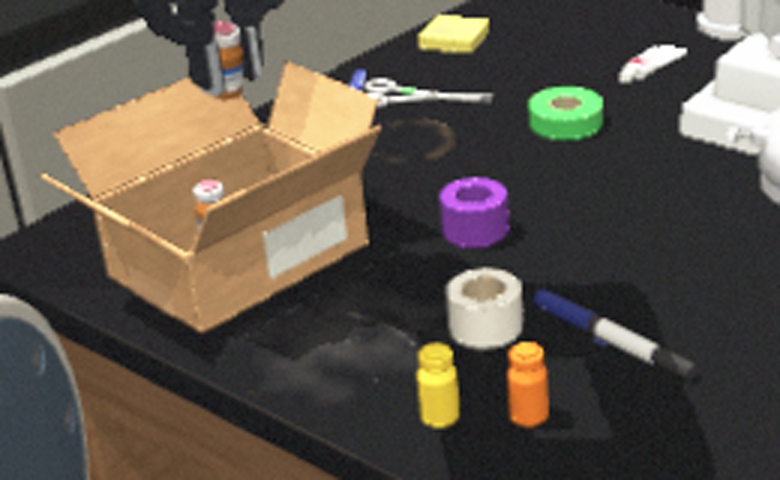

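{"name": "send_rows", "arguments": {
  "series": [
    [0, 0, 0, 0, 0, -6],
    [0, 0, 0, 0, 0, -6],
    [0, 0, 0, 0, 0, 0],
    [0, 0, 0, 0, 0, 0]
  ]
}}

```text
clock: 15.6
eef_pos: [488.1, 315.6, 150.2]
tcp_rot: [-1.572, -0.213, -1.658]
contact_force: [0.1, 0.7, -0.4]
opening: 0.271
```

```bash
python3 go.py 489.3 309.1 14 -1.571 -0.209 -1.659
```

```text
at [488.1 315.6 150.2] [-1.572 -0.213 -1.658] q [ 0.66  0.45  1.7  -0.17  1.14  0.83] F [ 0.1  0.7 -0.4] op 0.27060885202125745 t 15.6
shift now-axes [-0.0226  0.1344  0.0019]
turn deg [0.0293 0.06   0.2389] shift in target axes [-0.022   0.1345  0.0018]
```

{"name": "send_rows", "arguments": {
  "series": [
    [0.006, 0.001, 0.002, 0, 0, 0],
    [-0.006, 0.028, 0, 0, 0, 0],
    [-0.006, 0.028, 0, 0, 0, 0],
    [-0.006, 0.028, 0, 0, 0, 0],
    [-0.006, 0.025, 0, 0, 0, 0],
    [-0.003, 0.014, 0, 0, 0, 0],
    [-0.001, 0.006, 0, 0, 0, 0],
    [0, 0, 0, 0, 0, 0]
  ]
}}

```text
clock: 16.4
eef_pos: [489.8, 308.2, 19.3]
tcp_rot: [-1.571, -0.213, -1.66]
contact_force: [-0.0, -0.1, -0.5]
opening: 0.267
```

{"name": "send_rows", "arguments": {
  "series": [
    [0, 0, 0, 0, 0, 0],
    [0, 0, 0, 0, 0, 0],
    [0, 0, 0, 0, 0, 0]
  ]
}}

```text
clock: 16.7
eef_pos: [490.3, 309.2, 20.3]
tcp_rot: [-1.57, -0.212, -1.66]
contact_force: [-0.3, 0.2, -0.5]
opening: 0.273
```

{"name": "send_rows", "arguments": {
  "series": [
    [0, 0.003, 0, 0, 0, 0],
    [0, 0.002, 0, 0, 0, 0],
    [0, 0.001, 0, 0, 0, 0],
    [0, 0, 0, 0, 0, 0],
    [0, 0, 0, 0, 0, 0]
  ]
}}

```text
clock: 17.2
eef_pos: [489.7, 307.5, 13.5]
tcp_rot: [-1.571, -0.213, -1.659]
contact_force: [-0.2, 0.5, -0.1]
opening: 0.269
```

```bash
python3 go.py 489.3 309.1 14; python3 look.py 12 | grep scene
```

```text
at [489.7 307.5  13.5] [-1.571 -0.213 -1.659] q [ 0.65  0.63  1.77 -0.2   0.89  0.88] F [-0.2  0.5 -0.1] op 0.2685455450008996 t 17.2
shift now-axes [-0.0014 -0.0009 -0.0005]
scene [217 225  29  28 448] [231.2 238.5] cap [491.4 264.7] tape [521.2 298.8]
scene [279 249  25  27 556] [291.1 262.2] cap [493.6 107.9] tape [523.5 133.9]
scene [328 266  21  14 133] [338.  272.3] cap [516.8  15.7] tape [547.9  37.1]
```

View pics/scene_12.png

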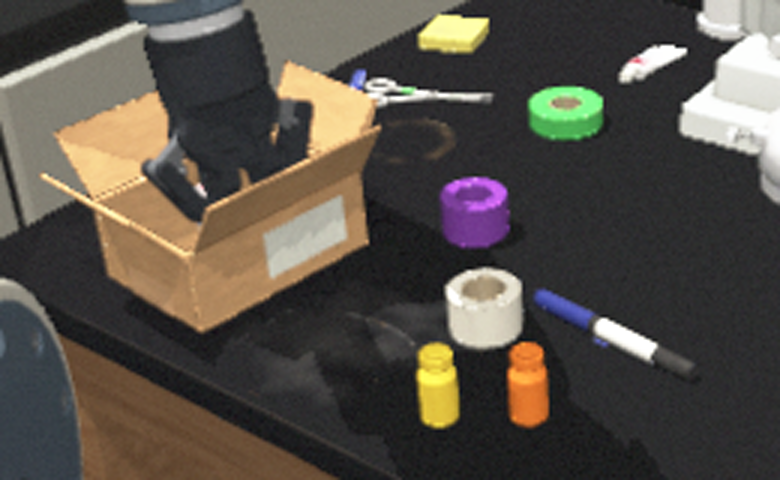

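{"name": "send_rows", "arguments": {
  "series": [
    [0, 0, 0, 0, 0, 0],
    [0, 0, 0, 0, 0, 0],
    [0, 0, 0, 0, 0, 0]
  ],
  "gripper": 0.31
}}

```text
clock: 17.6
eef_pos: [489.7, 307.5, 13.6]
tcp_rot: [-1.571, -0.213, -1.66]
contact_force: [-0.1, 0.8, -0.5]
opening: 0.31
```

{"name": "send_rows", "arguments": {
  "series": [
    [0, 0, 0, 0, 0, 0],
    [0, 0, 0, 0, 0, 0],
    [0.003, -0.014, 0, 0, 0, 0],
    [0.006, -0.028, 0, 0, 0, 0],
    [0.007, -0.035, 0, 0, 0, 0],
    [0.009, -0.04, 0, 0, 0, 0],
    [0.009, -0.04, 0, 0, 0, 0],
    [0, 0, 0, 0, 0, 0]
  ],
  "gripper": 0.4
}}

```text
clock: 18.4
eef_pos: [492.4, 309.4, 180.9]
tcp_rot: [-1.563, -0.206, -1.661]
contact_force: [0.3, -0.1, -0.7]
opening: 0.402
```

```bash
python3 go.py 489.3 309.1 14; python3 look.py 13
```

```text
at [492.4 309.4 180.9] [-1.563 -0.206 -1.661] q [ 0.65  0.41  1.69 -0.17  1.18  0.82] F [ 0.3 -0.1 -0.7] op 0.4016397883114287 t 18.4
shift now-axes [-0.0337  0.1634 -0.0043]
top [325 247  21   7 101] [335.2 250. ] cap [551.   43.4] tape [555.2  43.3]
top [285 252  21  21 251] [295.2 262. ] cap [520.8 135.2] tape [524.5 136.6]
scene [217 225  29  28 451] [231.2 238.4] cap [491.4 264.9] tape [521.2 299. ]
scene [279 249  25  27 562] [291.2 262.1] cap [493.9 108. ] tape [523.8 134.1]
scene [329 266  20  14 130] [338.2 272.3] cap [516.9  15.3] tape [548.   36.6]
```

View pics/scene_13.png

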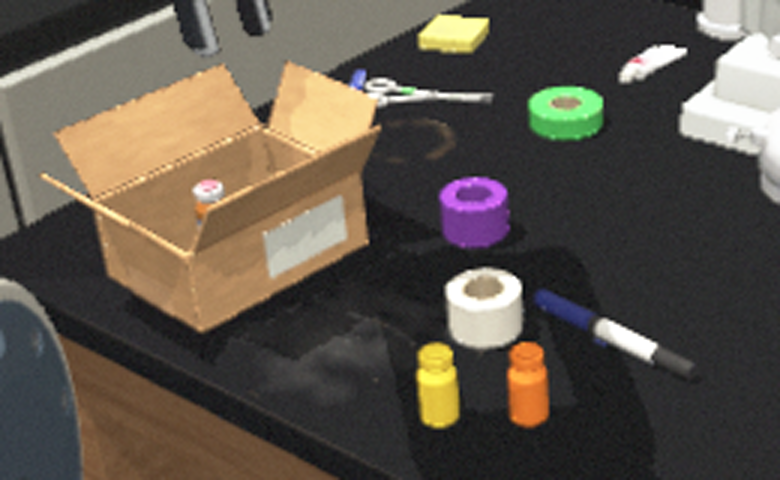

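{"name": "send_rows", "arguments": {
  "series": [
    [0, 0, 0, 0, 0, 6],
    [0, 0, 0, 0, 0, 6],
    [0, 0, 0.03, 0, 0, 0],
    [0, 0, 0.04, 0, 0, 0],
    [0, 0, 0.04, 0, 0, 0],
    [0, 0, 0.02, 0, 0, 0],
    [0, 0, 0, 0, 0, 0],
    [0, 0, 0, 0, 0, 0]
  ],
  "gripper": 0
}}

```text
clock: 19.3
eef_pos: [617.9, 295.4, 172.6]
tcp_rot: [-1.574, -0.005, -1.66]
contact_force: [-0.6, -0.1, 0.3]
opening: 0.001
```

```bash
sed -i 's/^a=.*/a=list(map(float,sys.argv[1:]));s=r.sense(); np.set_printoptions(suppress=True,precision=4)/' go.py
cat > cg.py <<'E'
# usage: u v z in carton frame -> remaining shift in tool axes
import sys,numpy as np
from scipy.spatial.transform import Rotation as Ro
from rig import r
C=np.array([492,340,0.]);Rc=Ro.from_euler('z',-0.088)
s=r.sense();p=np.array(s["eef_pos"]);R=Ro.from_euler('xyz',s["tcp_rot"])
np.set_printoptions(suppress=True,precision=4)
print("uvz now",Rc.inv().apply(p-C).round(1),"rot",np.round(s["tcp_rot"],3),"F carton",Rc.inv().apply(s["contact_force"]).round(1),"op",round(s["opening"],3),"t",s["clock"],"q",np.round(s["qpos"],2))
a=list(map(float,sys.argv[1:]))
if a: print("shift",R.inv().apply(C+Rc.apply(a[:3])-p)/1000,"turn to carton-aligned down",np.degrees((R.inv()*Ro.from_euler('xyz',[-np.pi/2,0,-np.pi/2-.088])).as_rotvec()))
E
python3 cg.py 137 0 80
```

```text
uvz now [129.4 -33.4 172.6] rot [-1.574 -0.005 -1.66 ] F carton [-0.6 -0.1  0.3] op 0.001 t 19.3 q [ 0.45  0.5   1.54 -0.    1.1   0.54]
shift [-0.0338  0.0924  0.0079] turn to carton-aligned down [ 0.1647 -0.0708  0.2821]
```

{"name": "send_rows", "arguments": {
  "series": [
    [-0.015, 0, 0.009, 0, 0, 0],
    [-0.018, 0, 0, 0, 0, 0],
    [0, 0.03, 0, 0, 0, 0],
    [0, 0.03, 0, 0, 0, 0],
    [0, 0.02, 0, 0, 0, 0],
    [0, 0.01, 0, 0, 0, 0],
    [0, 0, 0, 0, 0, 0],
    [0, 0, 0, 0, 0, 0]
  ]
}}

```text
clock: 20.1
eef_pos: [631.1, 328.4, 84.9]
tcp_rot: [-1.57, -0.003, -1.659]
contact_force: [0.4, 0.3, 0.6]
opening: -0.002
```

```bash
python3 cg.py 92 0 80; python3 look.py 14
```

```text
uvz now [139.5   0.7  84.9] rot [-1.57  -0.003 -1.659] F carton [0.4 0.4 0.6] op -0.002 t 20.1 q [ 0.48  0.63  1.53 -0.    0.98  0.57]
shift [ 0.0007  0.0049 -0.0475] turn to carton-aligned down [-0.0388 -0.0094  0.171 ]
top [326 248  18   5  48] [334.7 249.9] cap [551.1  44.7] tape [555.4  44.6]
top [284 252  21  21 234] [294.1 262. ] cap [520.5 137.9] tape [524.3 139.3]
scene [217 225  29  28 452] [231.2 238.4] cap [491.3 264.9] tape [521.1 299. ]
scene [279 249  25  27 564] [291.  262.1] cap [493.7 108.3] tape [523.7 134.4]
scene [329 266  20  14 119] [337.9 272.4] cap [516.3  15.5] tape [547.4  36.9]
```

View pics/scene_14.png

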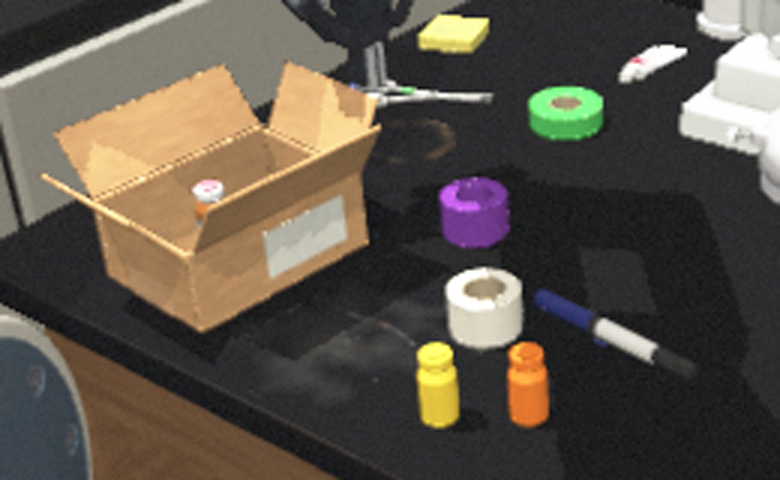

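{"name": "send_rows", "arguments": {
  "series": [
    [0, 0, -0.008, 0, 0, 0],
    [0, 0, -0.008, 0, 0, 0],
    [0, 0, -0.008, 0, 0, 0],
    [0, 0, -0.008, 0, 0, 0],
    [0, 0, -0.008, 0, 0, 0],
    [0, 0, -0.008, 0, 0, 0],
    [0, 0, -0.004, 0, 0, 0]
  ]
}}

```text
clock: 20.9
eef_pos: [578.3, 332.4, 84.1]
tcp_rot: [-1.571, -0.004, -1.659]
contact_force: [1.5, 0.3, -1.1]
opening: 0.0
```

{"name": "send_rows", "arguments": {
  "series": [
    [0, 0, -0.006, 0, 0, 0],
    [0, 0, -0.008, 0, 0, 0],
    [0, 0, -0.008, 0, 0, 0],
    [0, 0, -0.008, 0, 0, 0],
    [0, 0.002, -0.008, 0, 0, 0]
  ]
}}

```text
clock: 21.4
eef_pos: [540.8, 335.8, 82.2]
tcp_rot: [-1.571, -0.003, -1.659]
contact_force: [0.5, -0.2, -0.0]
opening: -0.003
```

```bash
python3 cg.py 35 0 66; python3 look.py 15 >/dev/null
```

```text
uvz now [49.   0.1 82.2] rot [-1.571 -0.003 -1.659] F carton [ 0.5 -0.1 -0. ] op -0.003 t 21.4 q [ 0.55  0.54  1.72 -0.    0.89  0.65]
shift [ 0.      0.0162 -0.014 ] turn to carton-aligned down [-0.015  -0.0396  0.188 ]
```

View pics/scene_15.png

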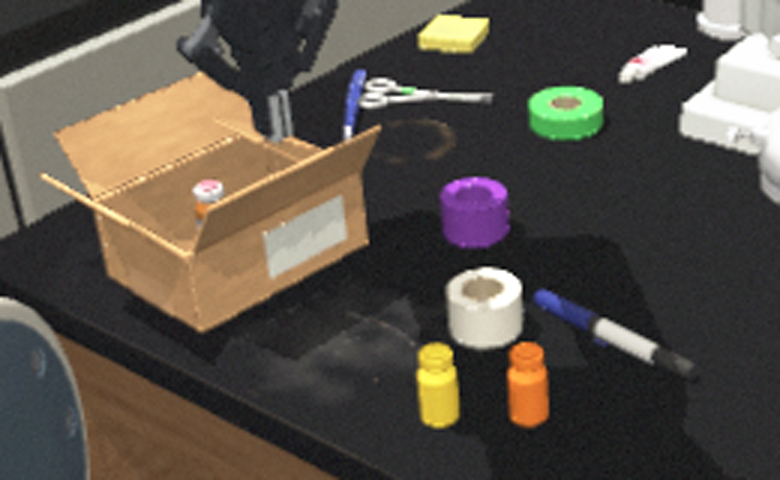

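{"name": "send_rows", "arguments": {
  "series": [
    [0, 0.002, -0.006, 0, 0, 0],
    [0, 0.003, -0.005, 0, 0, 0],
    [0, 0.004, -0.004, 0, 0, 0],
    [0, 0.004, -0.002, 0, 0, 0],
    [0, 0.003, 0, 0, 0, 0],
    [0, 0.001, 0, 0, 0, 0],
    [0, 0, 0, 0, 0, 0]
  ]
}}

```text
clock: 22.2
eef_pos: [524.4, 337.0, 64.8]
tcp_rot: [-1.571, -0.004, -1.66]
contact_force: [-0.6, 0.3, -0.1]
opening: 0.002
```

```bash
python3 cg.py 35 0 64; python3 look.py 16 >/dev/null
```

```text
uvz now [32.6 -0.1 64.8] rot [-1.571 -0.004 -1.66 ] F carton [-0.6  0.2 -0.1] op 0.002 t 22.2 q [ 0.57  0.54  1.75 -0.    0.85  0.66]
shift [-0.0001  0.0008  0.0024] turn to carton-aligned down [ 0.0172 -0.0428  0.2147]
```

View pics/scene_16.png

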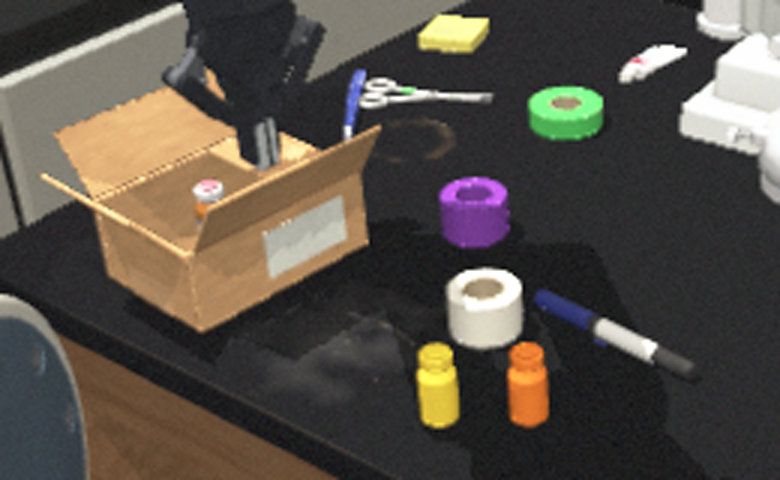

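{"name": "send_rows", "arguments": {
  "series": [
    [0, 0.001, 0, 0, 0, 0],
    [0, 0.0005, 0, 0, 0, 0],
    [0, 0, 0, 0, 0, 0]
  ]
}}

```text
clock: 22.6
eef_pos: [524.5, 337.1, 63.6]
tcp_rot: [-1.571, -0.003, -1.66]
contact_force: [0.1, 0.1, 0.1]
opening: 0.0
```

{"name": "send_rows", "arguments": {
  "series": [
    [0, 0.001, 0, 0, 0, 0],
    [0, 0, 0, 0, 0, 0],
    [0, 0, 0, 0, 0, 0]
  ]
}}

```text
clock: 22.9
eef_pos: [524.5, 337.2, 63.0]
tcp_rot: [-1.571, -0.003, -1.659]
contact_force: [-1.1, -0.5, 5.2]
opening: 0.002
```

{"name": "send_rows", "arguments": {
  "series": [
    [0, -0.03, 0, 0, 0, 0],
    [0, -0.04, 0, 0, 0, 0],
    [0, -0.03, -0.02, 0, 0, 0],
    [0, 0, -0.04, 0, 0, 0],
    [0, 0, -0.04, 0, 0, 0],
    [0, 0, -0.04, 0, 0, 0],
    [0, 0, -0.03, 0, 0, 0],
    [0, 0, 0, 0, 0, 0]
  ]
}}

```text
clock: 23.7
eef_pos: [351.7, 352.0, 162.3]
tcp_rot: [-1.573, -0.005, -1.657]
contact_force: [1.0, 0.1, 0.5]
opening: -0.002
```

```bash
python3 cg.py -140 0 80; python3 look.py 17 >/dev/null
```

```text
uvz now [-140.8   -0.4  162.3] rot [-1.573 -0.005 -1.657] F carton [1.  0.2 0.5] op -0.002 t 23.7 q [ 0.78  0.24  1.96 -0.    0.94  0.87]
shift [-0.0008  0.0823  0.0009] turn to carton-aligned down [0.1023 0.0762 0.2723]
```

View pics/scene_17.png

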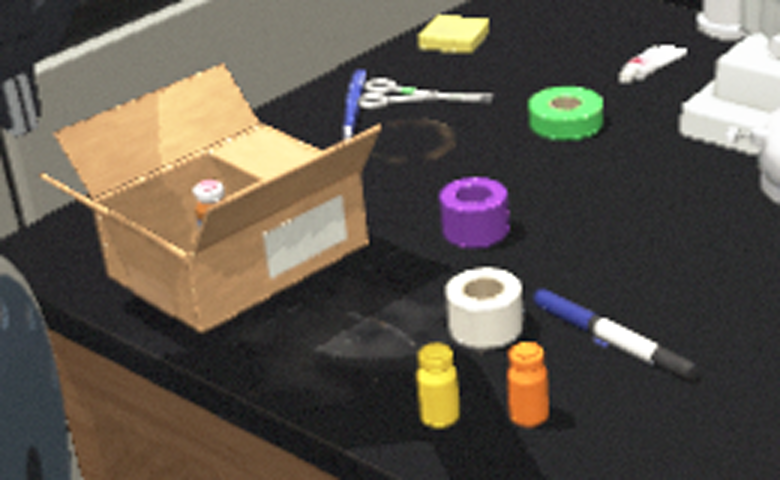

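View pics/top_17.png

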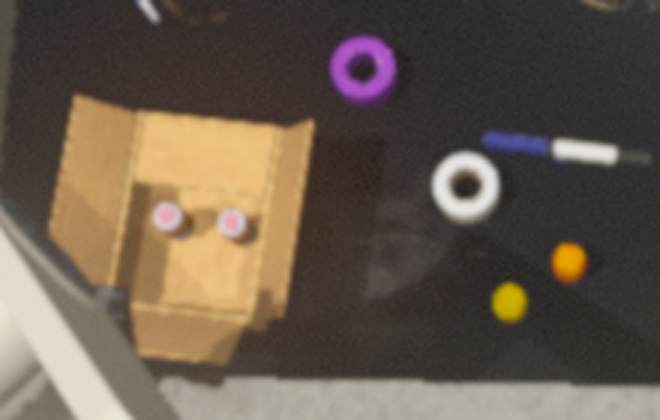

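{"name": "send_rows", "arguments": {
  "series": [
    [0, 0.03, 0, 0, 0, 0],
    [0, 0.03, 0, 0, 0, 0],
    [0, 0.018, 0, 0, 0, 0],
    [0, 0, 0, 0, 0, 0],
    [0, 0, 0, 0, 0, 0]
  ]
}}

```text
clock: 24.3
eef_pos: [356.1, 352.3, 84.7]
tcp_rot: [-1.571, -0.004, -1.66]
contact_force: [-0.0, 0.4, 0.7]
opening: -0.004
```

{"name": "send_rows", "arguments": {
  "series": [
    [0, 0, 0.008, 0, 0, 0],
    [0, 0, 0.008, 0, 0, 0],
    [0, 0, 0.008, 0, 0, 0],
    [0, 0, 0.008, 0, 0, 0],
    [0, 0, 0.008, 0, 0, 0],
    [0, 0, 0.008, 0, 0, 0],
    [0, 0, 0.004, 0, 0, 0]
  ]
}}

```text
clock: 25.0
eef_pos: [407.8, 347.5, 84.6]
tcp_rot: [-1.571, -0.003, -1.66]
contact_force: [-0.6, 0.5, -0.1]
opening: -0.0
```

```bash
python3 cg.py -50 0 80
```

```text
uvz now [-84.5   0.1  84.6] rot [-1.571 -0.003 -1.66 ] F carton [-0.6  0.4 -0.1] op -0.0 t 25.0 q [ 0.7   0.41  1.94 -0.    0.8   0.8 ]
shift [0.     0.0046 0.0345] turn to carton-aligned down [-0.0119 -0.0613  0.1945]
```

Both vials stand upright in the carton (caps at ~(165,217) and (232,222) in the top crop); the rear flap is flat.

{"name": "send_rows", "arguments": {
  "series": [
    [0, 0, 0.006, 0, 0, 0],
    [0, 0, 0.008, 0, 0, 0],
    [0, 0, 0.008, 0, 0, 0],
    [0, 0, 0.008, 0, 0, 0],
    [0, 0.002, 0.006, 0, 0, 0],
    [0, 0, 0, 0, 0, 0]
  ]
}}

```text
clock: 25.6
eef_pos: [443.8, 344.4, 82.4]
tcp_rot: [-1.57, -0.003, -1.66]
contact_force: [0.8, 0.6, 0.1]
opening: 0.002
```

{"name": "send_rows", "arguments": {
  "series": [
    [0, 0.002, 0.006, 0, 0, 0],
    [0, 0.003, 0.005, 0, 0, 0],
    [0, 0.004, 0.004, 0, 0, 0],
    [0, 0.004, 0.001, 0, 0, 0],
    [0, 0.003, 0, 0, 0, 0],
    [0, 0.001, 0, 0, 0, 0],
    [0, 0, 0, 0, 0, 0]
  ]
}}

```text
clock: 26.3
eef_pos: [458.4, 342.8, 65.3]
tcp_rot: [-1.571, -0.004, -1.659]
contact_force: [0.2, -0.1, -0.5]
opening: -0.003
```

```bash
python3 cg.py -35 0 64; python3 look.py 18 >/dev/null
```

```text
uvz now [-33.7  -0.1  65.3] rot [-1.571 -0.004 -1.659] F carton [ 0.2 -0.1 -0.5] op -0.003 t 26.3 q [ 0.64  0.48  1.87 -0.    0.79  0.73]
shift [-0.0001  0.0013 -0.0013] turn to carton-aligned down [ 0.0273 -0.0339  0.2218]
```

View pics/scene_18.png

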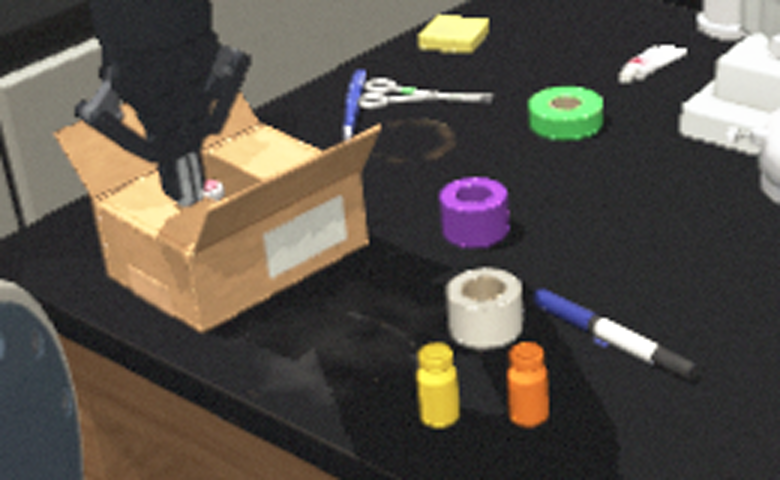

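{"name": "send_rows", "arguments": {
  "series": [
    [0, 0.0015, 0, 0, 0, 0],
    [0, 0.0005, 0, 0, 0, 0],
    [0, 0, 0, 0, 0, 0]
  ]
}}

```text
clock: 26.7
eef_pos: [458.7, 343.0, 63.6]
tcp_rot: [-1.571, -0.003, -1.659]
contact_force: [-0.6, -0.3, 0.3]
opening: -0.004
```

{"name": "send_rows", "arguments": {
  "series": [
    [0, 0.0005, 0, 0, 0, 0],
    [0, 0, 0, 0, 0, 0],
    [0, 0, 0, 0, 0, 0]
  ]
}}

```text
clock: 27.0
eef_pos: [458.7, 342.9, 63.1]
tcp_rot: [-1.571, -0.003, -1.66]
contact_force: [-0.0, -0.1, 0.5]
opening: -0.002
```

{"name": "send_rows", "arguments": {
  "series": [
    [0, 0.0006, 0, 0, 0, 0],
    [0, 0, 0, 0, 0, 0],
    [0, 0, 0, 0, 0, 0]
  ]
}}

```text
clock: 27.3
eef_pos: [458.8, 343.0, 62.9]
tcp_rot: [-1.571, -0.003, -1.659]
contact_force: [-1.2, -1.3, 6.0]
opening: 0.002
```

{"name": "send_rows", "arguments": {
  "series": [
    [0, -0.03, 0, 0, 0, 0],
    [0, -0.04, 0, 0, 0, 0],
    [0, -0.03, 0.02, 0, 0, 0],
    [0, 0, 0, 0, 0, 0]
  ]
}}

```text
clock: 27.7
eef_pos: [482.7, 343.2, 167.2]
tcp_rot: [-1.564, 0.002, -1.66]
contact_force: [0.9, -0.4, -0.0]
opening: -0.003
```

```bash
python3 cg.py 0 -140 84; python3 look.py 19 >/dev/null
python3 - <<'E'
from h import *
P=cloud(load("scene_19.npz"));th=-0.088;ax=np.array([np.cos(th),np.sin(th)]);ay=np.array([-ax[1],ax[0]])
P2=cloud(load("top_19.npz"))
for Q in(P,P2):
    q=Q.reshape(-1,3);d=q[:,:2]-[492,340];u=d@ax;v=d@ay
    for lo in(-110,-100,-90,-80,-70,-60,-50,50,60,70,80,90,100,110):
        k=(v>lo)&(v<lo+10)&(abs(u)<60)&(q[:,2]<130)&(q[:,2]>50)
        if k.sum()>5: print("v",lo,k.sum(),np.percentile(q[k,2],[5,50,95]).round())
    for lo in range(-80,80,10):
        k=(u>lo)&(u<lo+10)&(abs(v-20)<25)&(q[:,2]<110)&(q[:,2]>40)
        if k.sum()>5: print("u",lo,k.sum(),np.percentile(q[k,2],[5,50,95]).round())
E
```

```text
uvz now [ -9.6   2.4 167.2] rot [-1.564  0.002 -1.66 ] F carton [ 1.  -0.3 -0. ] op -0.003 t 27.7 q [ 0.62  0.37  1.77 -0.    1.    0.71]
shift [0.1426 0.083  0.0091] turn to carton-aligned down [-0.4078 -0.0592 -0.1136]
v -90 198 [ 98. 105. 110.]
v -80 190 [83. 90. 97.]
v -70 187 [67. 75. 81.]
v -60 272 [50. 56. 66.]
v 50 278 [52. 64. 70.]
v 60 335 [66. 74. 81.]
v 70 352 [77. 85. 91.]
v 80 342 [ 90.  96. 103.]
v 90 79 [ 99. 103. 105.]
u -80 139 [42. 54. 64.]
u -70 58 [62. 64. 66.]
u -60 57 [62. 64. 65.]
u -50 56 [62. 64. 65.]
u -40 55 [62. 64. 65.]
u -30 59 [62. 64. 65.]
u -10 30 [49. 55. 56.]
u 0 22 [47. 54. 56.]
u 20 48 [61. 63. 65.]
u 30 50 [62. 64. 65.]
u 40 49 [62. 64. 65.]
u 50 43 [62. 64. 65.]
u 60 44 [63. 63. 65.]
u 70 33 [62. 64. 65.]
v -90 126 [103. 108. 112.]
v -80 164 [ 88.  96. 104.]
v -70 161 [73. 81. 88.]
v -60 148 [61. 66. 72.]
v -50 98 [59. 64. 68.]
u 20 7 [63. 66. 68.]
u 30 23 [59. 64. 68.]
u 40 37 [61. 64. 68.]
u 50 46 [60. 64. 68.]
u 60 62 [60. 63. 67.]
u 70 42 [60. 64. 67.]
```

View pics/scene_19.png

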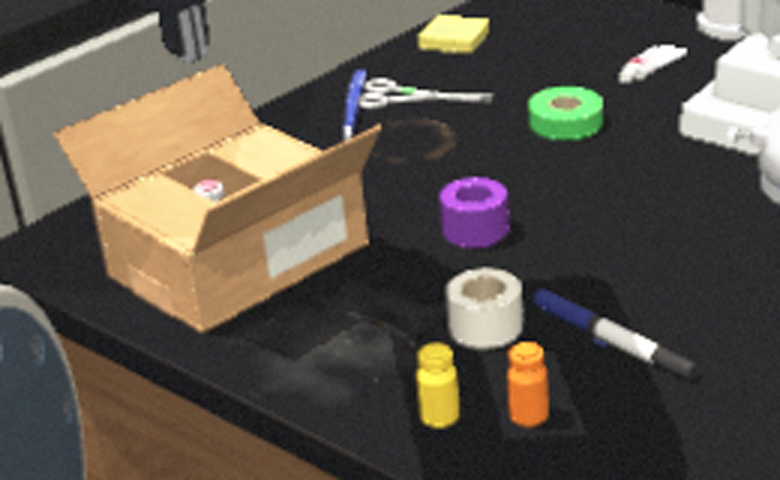

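{"name": "send_rows", "arguments": {
  "series": [
    [0.03, 0, 0.008, 0, 0, 0],
    [0.04, 0, 0, 0, 0, 0],
    [0.04, 0, 0, 0, 0, 0],
    [0.02, 0, 0, 0, 0, 0],
    [0, 0.03, 0, 0, 0, 0],
    [0, 0.03, 0, 0, 0, 0],
    [0, 0.02, 0, 0, 0, 0],
    [0, 0, 0, 0, 0, 0]
  ]
}}

```text
clock: 28.6
eef_pos: [471.7, 209.7, 79.3]
tcp_rot: [-1.578, -0.007, -1.66]
contact_force: [0.3, 0.1, -0.9]
opening: -0.001
```

```bash
python3 cg.py 0 -80 84; python3 look.py 20 >/dev/null
```

```text
uvz now [  -8.8 -131.6   79.3] rot [-1.578 -0.007 -1.66 ] F carton [ 0.2  0.2 -0.9] op -0.001 t 28.6 q [ 0.42  0.39  1.98 -0.    0.78  0.51]
shift [-0.0516 -0.0052  0.0087] turn to carton-aligned down [ 0.388  -0.0439  0.4101]
```

View pics/scene_20.png

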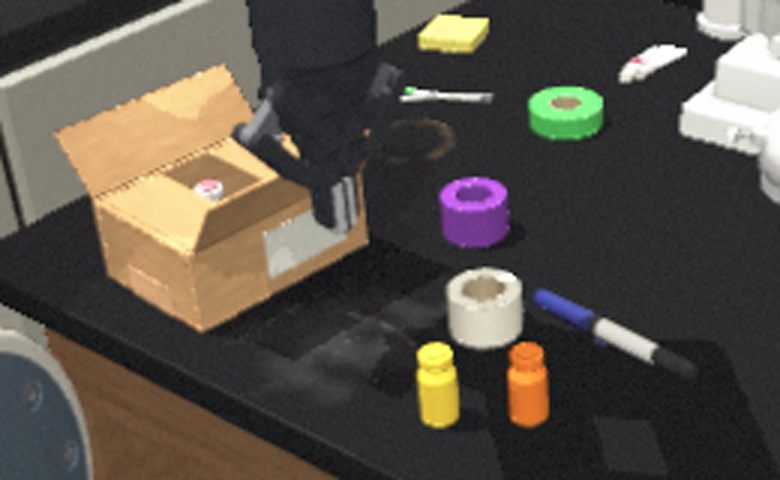

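{"name": "send_rows", "arguments": {
  "series": [
    [-0.008, -0.005, 0.004, 0, 0, 0],
    [-0.008, 0, 0.003, 0, 0, 0],
    [-0.008, 0, 0, 0, 0, 0],
    [-0.008, 0, 0, 0, 0, 0],
    [-0.008, 0, 0, 0, 0, 0],
    [-0.008, 0, 0, 0, 0, 0],
    [-0.008, 0, 0, 0, 0, 0],
    [0, 0, 0, 0, 0, 0]
  ]
}}

```text
clock: 29.5
eef_pos: [487.2, 267.4, 87.7]
tcp_rot: [-1.571, -0.003, -1.659]
contact_force: [-0.6, 0.3, 0.2]
opening: 0.003
```

{"name": "send_rows", "arguments": {
  "series": [
    [-0.006, 0, 0, 0, 0, 0],
    [-0.008, 0, 0, 0, 0, 0],
    [-0.008, 0, 0, 0, 0, 0],
    [-0.008, 0.001, 0, 0, 0, 0],
    [-0.008, 0.002, 0, 0, 0, 0],
    [0, 0, 0, 0, 0, 0]
  ]
}}

```text
clock: 30.1
eef_pos: [490.5, 305.3, 84.4]
tcp_rot: [-1.571, -0.003, -1.659]
contact_force: [-0.0, -1.0, 0.2]
opening: 0.002
```

```bash
python3 cg.py 0 -28 68; python3 look.py 21 >/dev/null
```

```text
uvz now [  1.6 -34.7  84.4] rot [-1.571 -0.003 -1.659] F carton [ 0.1 -1.   0.2] op 0.002 t 30.1 q [ 0.56  0.46  1.85 -0.    0.83  0.65]
shift [-0.0068  0.0163 -0.0016] turn to carton-aligned down [-0.0133 -0.0005  0.1707]
```

View pics/scene_21.png

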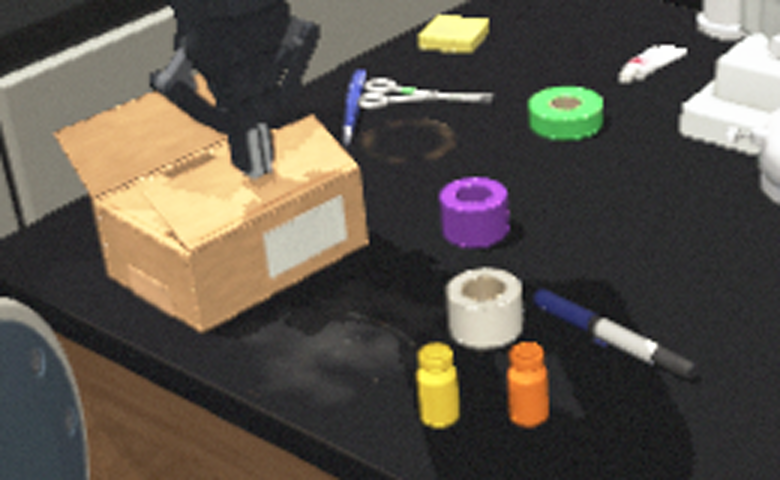

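{"name": "send_rows", "arguments": {
  "series": [
    [-0.006, 0.002, 0, 0, 0, 0],
    [-0.004, 0.003, 0, 0, 0, 0],
    [-0.003, 0.004, 0, 0, 0, 0],
    [0, 0.004, 0, 0, 0, 0],
    [0, 0.002, 0, 0, 0, 0],
    [0, 0.001, 0, 0, 0, 0],
    [0, 0, 0, 0, 0, 0]
  ]
}}

```text
clock: 30.9
eef_pos: [491.4, 316.8, 68.3]
tcp_rot: [-1.571, -0.004, -1.66]
contact_force: [-0.4, 0.2, 0.4]
opening: 0.003
```

{"name": "send_rows", "arguments": {
  "series": [
    [0, 0.0008, 0, 0, 0, 0],
    [0, 0, 0, 0, 0, 0],
    [0, 0, 0, 0, 0, 0]
  ]
}}

```text
clock: 31.2
eef_pos: [491.6, 316.9, 67.8]
tcp_rot: [-1.571, -0.003, -1.659]
contact_force: [-0.5, 0.4, 0.2]
opening: 0.003
```

{"name": "send_rows", "arguments": {
  "series": [
    [0, 0.0006, 0, 0, 0, 0],
    [0, 0, 0, 0, 0, 0],
    [0, 0, 0, 0, 0, 0]
  ]
}}

```text
clock: 31.5
eef_pos: [491.6, 317.0, 67.2]
tcp_rot: [-1.571, -0.003, -1.659]
contact_force: [0.6, -0.7, -0.2]
opening: 0.004
```

{"name": "send_rows", "arguments": {
  "series": [
    [0, 0.0006, 0, 0, 0, 0],
    [0, 0, 0, 0, 0, 0],
    [0, 0, 0, 0, 0, 0]
  ]
}}

```text
clock: 31.8
eef_pos: [491.6, 317.0, 66.6]
tcp_rot: [-1.571, -0.003, -1.66]
contact_force: [-0.3, 0.1, 1.5]
opening: 0.001
```

{"name": "send_rows", "arguments": {
  "series": [
    [0, 0.0003, 0, 0, 0, 0],
    [0, 0, 0, 0, 0, 0],
    [0, 0, 0, 0, 0, 0]
  ]
}}

```text
clock: 32.1
eef_pos: [491.6, 317.0, 66.5]
tcp_rot: [-1.571, -0.003, -1.66]
contact_force: [-1.5, 0.6, 5.8]
opening: -0.002
```

{"name": "send_rows", "arguments": {
  "series": [
    [0, -0.03, 0, 0, 0, 0],
    [0, -0.04, 0, 0, 0, 0],
    [0, -0.04, 0, 0, 0, 0],
    [0, -0.01, 0, 0, 0, 0],
    [0, 0, 0, 0, 0, 0]
  ]
}}

```text
clock: 32.6
eef_pos: [492.5, 317.9, 187.9]
tcp_rot: [-1.568, -0.001, -1.66]
contact_force: [0.1, -0.8, -0.1]
opening: -0.003
```

```bash
python3 cg.py 0 130 190; python3 look.py 22
```

```text
uvz now [  2.4 -22.  187.9] rot [-1.568 -0.001 -1.66 ] F carton [ 0.1 -0.7 -0.1] op -0.003 t 32.6 q [ 0.57  0.34  1.76 -0.    1.04  0.66]
shift [-0.152  -0.0024 -0.0025] turn to carton-aligned down [-0.1567 -0.0411  0.0812]
top [325 247  20   6  78] [334.4 249.9] cap [551.1  45.3] tape [555.3  45.3]
top [285 251  21  21 231] [294.7 261.6] cap [521.7 136.5] tape [525.5 137.8]
scene [217 225  29  28 447] [231.2 238.5] cap [491.3 264.7] tape [521.1 298.8]
scene [279 249  25  27 551] [291.2 262.1] cap [493.9 107.9] tape [523.9 134. ]
scene [329 266  20  14 119] [337.9 272.4] cap [516.3  15.5] tape [547.4  36.9]
```

View pics/scene_22.png

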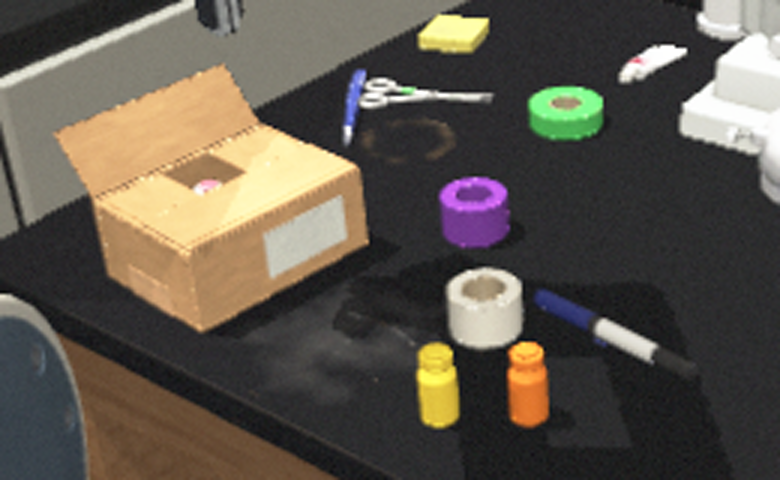

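{"name": "send_rows", "arguments": {
  "series": [
    [-0.03, 0, 0, 0, 0, 0],
    [-0.04, 0, 0, 0, 0, 0],
    [-0.04, 0, 0, 0, 0, 0],
    [-0.03, 0, 0, 0, 0, 0],
    [-0.009, 0, 0, 0, 0, 0],
    [0, 0, 0, 0, 0, 0],
    [0, 0, 0, 0, 0, 0]
  ]
}}

```text
clock: 33.4
eef_pos: [504.1, 464.4, 184.1]
tcp_rot: [-1.573, -0.006, -1.659]
contact_force: [-0.1, -0.8, 0.8]
opening: 0.001
```

```bash
python3 cg.py 0 128 92; python3 look.py 23 > /dev/null;  python3 - <<'E'
from h import *
f=load("scene_23.npz"); cv2.imwrite("pics/s23.png",cv2.resize(f["frame"][40:300,0:340],None,fx=2.2,fy=2.2)[:,:,::-1])
E
```

```text
uvz now [  1.1 125.  184.1] rot [-1.573 -0.006 -1.659] F carton [-0.  -0.8  0.8] op 0.001 t 33.4 q [ 0.74  0.49  1.53 -0.    1.13  0.83]
shift [-0.0036  0.0921 -0.001 ] turn to carton-aligned down [ 0.0992 -0.0401  0.3388]
```

View pics/s23.png

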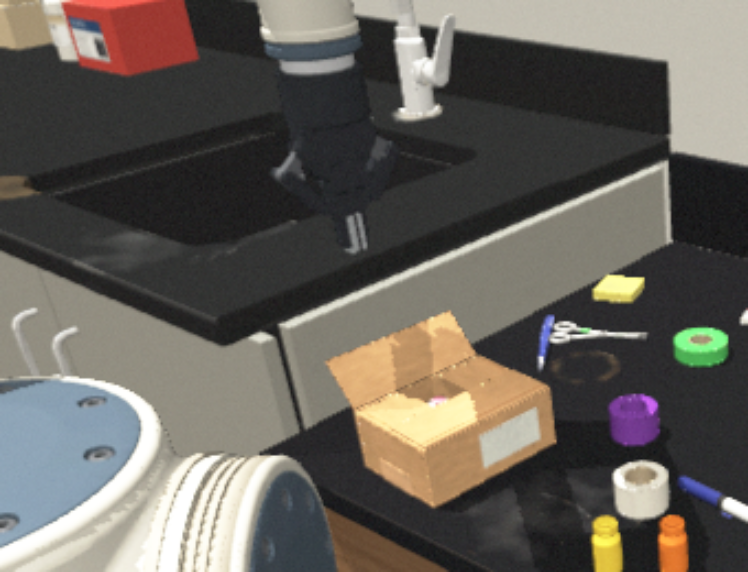

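{"name": "send_rows", "arguments": {
  "series": [
    [-0.003, 0.025, 0, 0, 0, 0],
    [0, 0.03, 0, 0, 0, 0],
    [0, 0.02, 0, 0, 0, 0],
    [0, 0.01, 0, 0, 0, 0],
    [0, 0.005, 0, 0, 0, 0],
    [0, 0, 0, 0, 0, 0],
    [0, 0, 0, 0, 0, 0]
  ]
}}

```text
clock: 34.2
eef_pos: [505.6, 468.8, 96.9]
tcp_rot: [-1.57, -0.002, -1.66]
contact_force: [-0.2, -0.4, -0.4]
opening: -0.003
```

```bash
python3 cg.py 0 80 92; python3 look.py 24 > /dev/null;  python3 - <<'E'
from h import *
f=load("scene_24.npz"); cv2.imwrite("pics/s24.png",cv2.resize(f["frame"][40:300,0:340],None,fx=2.2,fy=2.2)[:,:,::-1])
E
```

```text
uvz now [  2.3 129.5  96.9] rot [-1.57  -0.002 -1.66 ] F carton [-0.2 -0.4 -0.4] op -0.003 t 34.2 q [ 0.75  0.59  1.58 -0.    0.97  0.84]
shift [ 0.0494  0.005  -0.0022] turn to carton-aligned down [-0.0627 -0.0543  0.131 ]
```

View pics/s24.png

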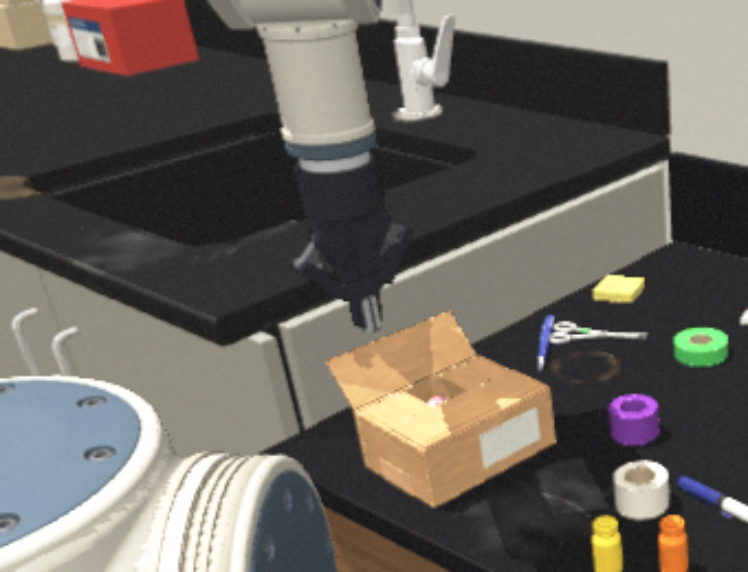

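{"name": "send_rows", "arguments": {
  "series": [
    [0.006, 0.006, 0, 0, 0, 0],
    [0.008, 0.002, 0, 0, 0, 0],
    [0.008, 0, 0, 0, 0, 0],
    [0.008, 0, 0, 0, 0, 0],
    [0.008, 0, 0, 0, 0, 0],
    [0.008, 0, 0, 0, 0, 0],
    [0.006, 0, 0, 0, 0, 0],
    [0, 0, 0, 0, 0, 0]
  ]
}}

```text
clock: 35.1
eef_pos: [500.2, 415.5, 87.8]
tcp_rot: [-1.571, -0.004, -1.66]
contact_force: [0.0, 0.6, 0.4]
opening: -0.001
```

```bash
python3 cg.py 0 35 85; python3 look.py 25 > /dev/null
```

```text
uvz now [ 1.5 75.9 87.8] rot [-1.571 -0.004 -1.66 ] F carton [-0.   0.6  0.4] op -0.001 t 35.1 q [ 0.69  0.55  1.68 -0.    0.92  0.78]
shift [ 0.0409  0.003  -0.0015] turn to carton-aligned down [ 0.0263 -0.0737  0.2426]
```

View pics/scene_25.png

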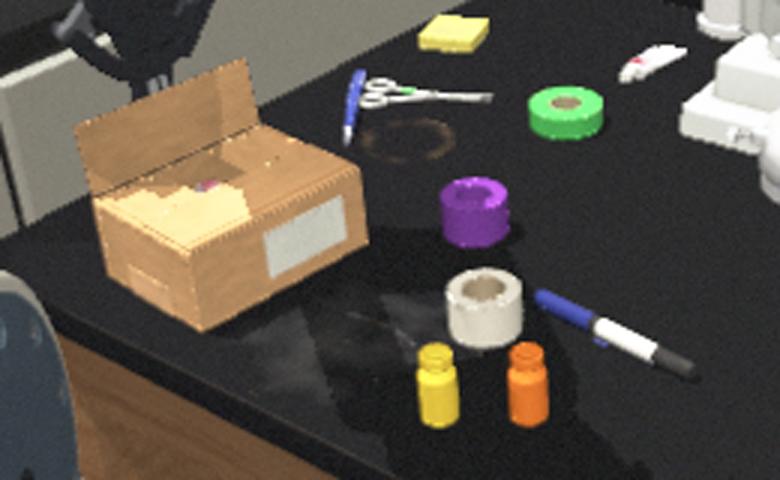

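{"name": "send_rows", "arguments": {
  "series": [
    [0.008, 0, 0, 0, 0, 0],
    [0.008, 0, 0, 0, 0, 0],
    [0.008, 0, 0, 0, 0, 0],
    [0.008, 0, 0, 0, 0, 0],
    [0.008, 0.002, 0, 0, 0, 0],
    [0, 0, 0, 0, 0, 0]
  ]
}}

```text
clock: 35.8
eef_pos: [496.5, 375.3, 85.7]
tcp_rot: [-1.572, -0.005, -1.66]
contact_force: [0.3, 0.6, -0.1]
opening: 0.001
```

{"name": "send_rows", "arguments": {
  "series": [
    [0.006, 0.002, 0, 0, 0, 0],
    [0.005, 0.003, 0, 0, 0, 0],
    [0.003, 0.004, 0, 0, 0, 0],
    [0, 0.004, 0, 0, 0, 0],
    [0, 0.002, 0, 0, 0, 0],
    [0, 0, 0, 0, 0, 0]
  ]
}}

```text
clock: 36.4
eef_pos: [495.3, 362.7, 70.5]
tcp_rot: [-1.571, -0.004, -1.659]
contact_force: [-0.3, 0.3, -0.6]
opening: 0.002
```

```bash
python3 cg.py 0 22 68; python3 look.py 26 > /dev/null
```

```text
uvz now [ 1.3 22.9 70.5] rot [-1.571 -0.004 -1.659] F carton [-0.3  0.3 -0.6] op 0.002 t 36.4 q [ 0.63  0.52  1.77 -0.    0.85  0.72]
shift [ 0.0009  0.0025 -0.0013] turn to carton-aligned down [ 0.0373 -0.0351  0.2311]
```

View pics/scene_26.png

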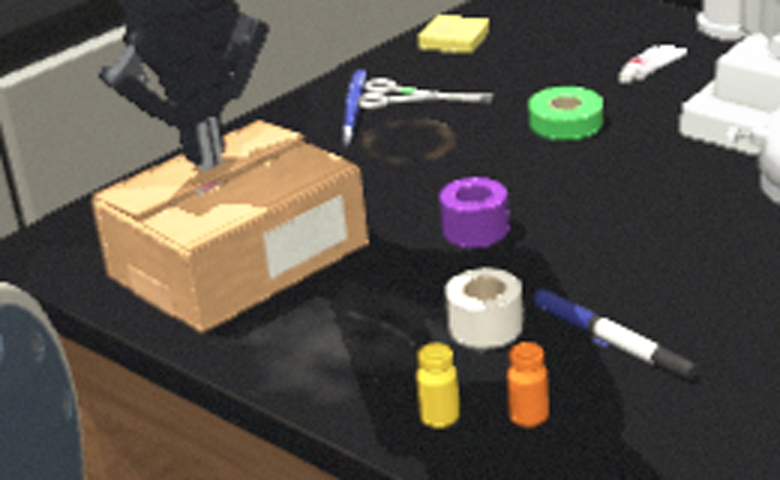

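{"name": "send_rows", "arguments": {
  "series": [
    [0, 0.002, 0, 0, 0, 0],
    [0, 0.0012, 0, 0, 0, 0],
    [0, 0, 0, 0, 0, 0],
    [0, 0, 0, 0, 0, 0]
  ]
}}

```text
clock: 36.9
eef_pos: [495.6, 362.8, 67.8]
tcp_rot: [-1.571, -0.004, -1.66]
contact_force: [0.0, -0.7, -0.2]
opening: -0.002
```

{"name": "send_rows", "arguments": {
  "series": [
    [0, 0.0006, 0, 0, 0, 0],
    [0, 0, 0, 0, 0, 0],
    [0, 0, 0, 0, 0, 0]
  ]
}}

```text
clock: 37.2
eef_pos: [495.6, 362.7, 67.3]
tcp_rot: [-1.571, -0.004, -1.659]
contact_force: [-0.1, -0.3, 0.2]
opening: -0.004
```

{"name": "send_rows", "arguments": {
  "series": [
    [0, 0.0006, 0, 0, 0, 0],
    [0, 0, 0, 0, 0, 0],
    [0, 0, 0, 0, 0, 0]
  ]
}}

```text
clock: 37.5
eef_pos: [495.6, 362.7, 66.6]
tcp_rot: [-1.571, -0.004, -1.66]
contact_force: [-0.5, -0.8, -0.7]
opening: 0.001
```

{"name": "send_rows", "arguments": {
  "series": [
    [0, 0.0004, 0, 0, 0, 0],
    [0, 0, 0, 0, 0, 0],
    [0, 0, 0, 0, 0, 0]
  ]
}}

```text
clock: 37.8
eef_pos: [495.6, 362.8, 66.5]
tcp_rot: [-1.571, -0.003, -1.66]
contact_force: [-1.4, -1.4, 4.8]
opening: -0.001
```

{"name": "send_rows", "arguments": {
  "series": [
    [0, -0.03, 0, 0, 0, 0],
    [0, -0.04, 0, 0, 0, 0],
    [0, -0.04, 0, 0, 0, 0],
    [0, 0, 0, 0, 0, 0]
  ]
}}

```text
clock: 38.2
eef_pos: [498.4, 365.2, 181.9]
tcp_rot: [-1.564, 0.003, -1.659]
contact_force: [1.4, 0.4, 0.2]
opening: 0.003
```

```bash
python3 go.py 525 137 165; python3 look.py 27;python3 - <<'E'
from h import *
th=-0.088;ax=np.array([np.cos(th),np.sin(th)]);ay=np.array([-ax[1],ax[0]])
q=cloud(load("scene_27.npz")).reshape(-1,3);d=q[:,:2]-[492,340];u=d@ax;v=d@ay
for lo in range(-60,60,10):
    k=(v>lo)&(v<lo+10)&(abs(u)<60)&(q[:,2]<130)&(q[:,2]>45)
    if k.sum()>5: print("v",lo,k.sum(),np.percentile(q[k,2],[5,50,95]).round())
E
```

```text
at [498.4 365.2 181.9] [-1.564  0.003 -1.659] q [ 0.63  0.39  1.7  -0.    1.05  0.72] F [1.4 0.4 0.2] op 0.0034258585243819102 t 38.2
shift now-axes [0.225  0.0166 0.0466]
top [325 248  21   6  80] [335.9 249.9] cap [551.1  41.9] tape [555.3  41.8]
top [285 252  21  21 234] [295.4 261.9] cap [520.9 134.9] tape [524.7 136.3]
scene [217 225  29  28 448] [231.2 238.5] cap [491.4 264.7] tape [521.2 298.8]
scene [279 249  25  27 550] [291.2 262.2] cap [493.9 107.8] tape [523.8 133.9]
scene [329 266  20  14 125] [338.3 272.5] cap [516.5  14.8] tape [547.6  36.2]
v -60 530 [46. 58. 68.]
v -50 136 [66. 67. 69.]
v -40 143 [66. 67. 69.]
v -30 132 [66. 67. 69.]
v -20 134 [66. 67. 68.]
v -10 111 [65. 67. 69.]
v 0 150 [64. 67. 69.]
v 10 130 [65. 67. 69.]
v 20 126 [66. 67. 69.]
v 30 126 [66. 67. 69.]
v 40 117 [66. 67. 69.]
v 50 71 [66. 67. 68.]
```

View pics/scene_27.png

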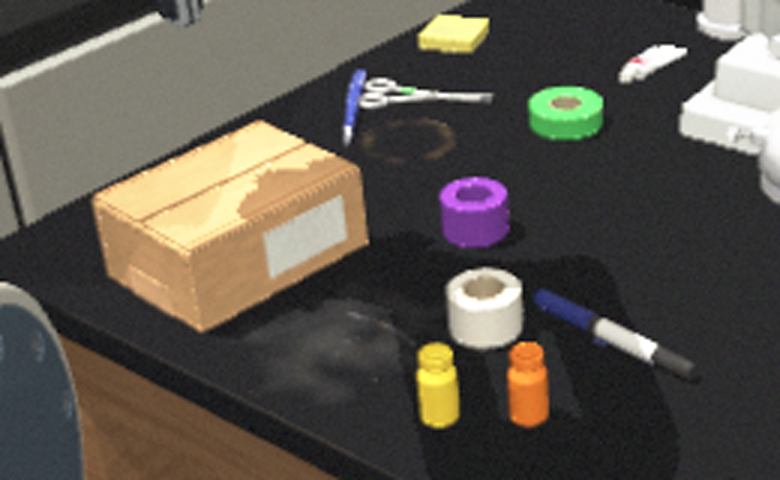

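Run:
```python
from h import *
for n in("top0.npz","scene0.npz"):
    q=cloud(load(n)).reshape(-1,3)
    for z in range(80,600,60):
        k=(q[:,2]>z)&(q[:,2]<z+60)&(q[:,1]<230)
        d=np.sort(np.hypot(q[k,0]-525,q[k,1]-137)); 
        if len(d)>20: print(n,z,d[10].round())
f=load("scene_27.npz"); h=cv2.cvtColor(f["frame"],cv2.COLOR_RGB2HSV)
m=cv2.inRange(h,(110,90,40),(130,255,255)); l=cv2.connectedComponentsWithStats(m)
for s,c in zip(l[2][1:],l[3][1:]):
    if s[4]>25: print(s,ray(f,c,8)[0].round())
```

```text
top0.npz 80 314.0
top0.npz 140 168.0
top0.npz 200 125.0
top0.npz 260 123.0
top0.npz 320 146.0
top0.npz 380 147.0
top0.npz 440 178.0
top0.npz 500 426.0
top0.npz 560 428.0
scene0.npz 80 317.0
scene0.npz 140 165.0
scene0.npz 200 125.0
scene0.npz 260 125.0
scene0.npz 320 147.0
scene0.npz 380 163.0
scene0.npz 440 180.0
scene0.npz 560 823.0
[ 567    0   73   57 2064] [3559.   96.    8.]
[245 183   7  19  73] [722. 442.   8.]
[308 256  20  14 132] [566. 101.   8.]
```

{"name": "send_rows", "arguments": {
  "series": [
    [0.03, 0, 0.006, 0, 0, 0],
    [0.04, 0, 0.009, 0, 0, 0],
    [0.04, 0, 0.009, 0, 0, 0],
    [0.04, 0, 0.009, 0, 0, 0],
    [0.04, 0.005, 0.009, 0, 0, 0],
    [0.025, 0.005, 0.005, 0, 0, 0],
    [0.01, 0.005, 0, 0, 0, 0],
    [0, 0, 0, 0, 0, 0]
  ],
  "gripper": 0.85
}}

```text
clock: 39.1
eef_pos: [521.2, 133.6, 160.2]
tcp_rot: [-1.574, -0.005, -1.661]
contact_force: [-0.7, 1.3, 0.3]
opening: 0.849
```

{"name": "send_rows", "arguments": {
  "series": [
    [0, 0, 0, 0, 0, 0],
    [0, 0, 0, 0, 0, 0]
  ]
}}

```text
clock: 39.3
eef_pos: [522.5, 136.0, 161.9]
tcp_rot: [-1.571, -0.003, -1.658]
contact_force: [-0.1, 0.8, -0.2]
opening: 0.855
```

```bash
python3 go.py 524.5 136.5 4; python3 look.py 28
```

```text
at [522.5 136.  161.9] [-1.571 -0.003 -1.658] q [ 0.25  0.3   1.88 -0.    0.96  0.34] F [-0.1  0.8 -0.2] op 0.8548307001986728 t 39.3
shift now-axes [-0.0012  0.1579  0.002 ]
scene [217 225  29  28 448] [231.2 238.5] cap [491.4 264.7] tape [521.2 298.8]
scene [279 249  25  27 575] [291.1 262. ] cap [494.2 108.4] tape [524.2 134.5]
scene [328 266  21  14 124] [337.6 272.3] cap [516.4  16.3] tape [547.5  37.7]
```

View pics/scene_28.png

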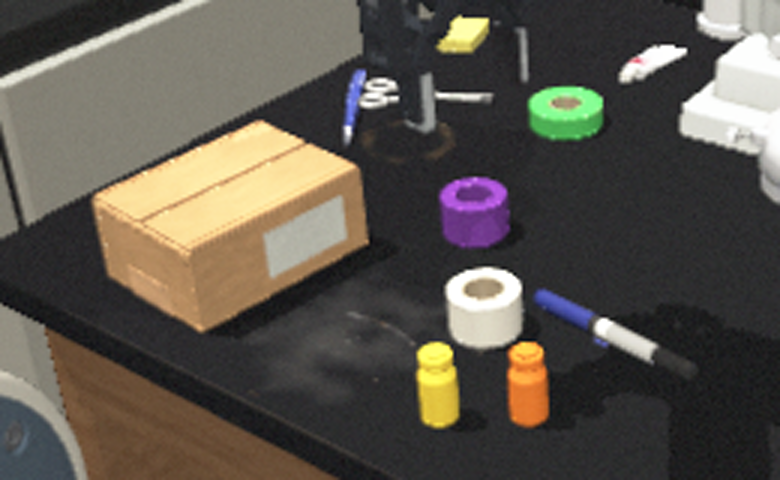

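{"name": "send_rows", "arguments": {
  "series": [
    [0, 0, 0, 0, -8.3, 0],
    [0, 0, 0, 0, -8.3, 0],
    [0, 0, 0, 0, -8.3, 0],
    [0, 0, 0, 0, 0, 0],
    [0, 0, 0, 0, 0, 0]
  ]
}}

```text
clock: 39.9
eef_pos: [522.5, 135.3, 162.2]
tcp_rot: [-1.572, -0.003, -1.228]
contact_force: [-0.4, 0.1, 0.3]
opening: 0.851
```

```bash
python3 go.py 524.5 136.5 4
```

```text
at [522.5 135.3 162.2] [-1.572 -0.003 -1.228] q [ 0.25  0.3   1.88 -0.    0.96 -0.09] F [-0.4  0.1  0.3] op 0.8512661412642974 t 39.9
shift now-axes [-0.0009  0.1582  0.0024]
```

{"name": "send_rows", "arguments": {
  "series": [
    [-0.001, 0.035, 0.0025, 0, 0, 0],
    [0, 0.035, 0, 0, 0, 0],
    [0, 0.035, 0, 0, 0, 0],
    [0, 0.025, 0, 0, 0, 0],
    [0, 0.015, 0, 0, 0, 0],
    [0, 0.008, 0, 0, 0, 0],
    [0, 0, 0, 0, 0, 0],
    [0, 0, 0, 0, 0, 0]
  ]
}}

```text
clock: 40.7
eef_pos: [525.2, 136.3, 9.9]
tcp_rot: [-1.571, -0.003, -1.226]
contact_force: [0.4, -0.0, 1.1]
opening: 0.85
```

```bash
python3 go.py 524.5 136.5 4;  python3 look.py 29
```

```text
at [525.2 136.3   9.9] [-1.571 -0.003 -1.226] q [ 0.25  0.54  1.96 -0.01  0.65 -0.09] F [ 0.4 -0.   1.1] op 0.8496316050162461 t 40.7
shift now-axes [-0.0004  0.0059 -0.0006]
top [256 245  13  10  59] [260.9 249.5] cap [548.6 216.1] tape [552.8 218.7]
scene [217 225  29  28 448] [231.2 238.5] cap [491.4 264.7] tape [521.2 298.8]
scene [285 249  19  27 359] [295.1 262.6] cap [496.8 100.7] tape [526.9 126.4]
scene [329 266  20  14 119] [337.9 272.4] cap [516.3  15.5] tape [547.4  36.9]
```

View pics/scene_29.png

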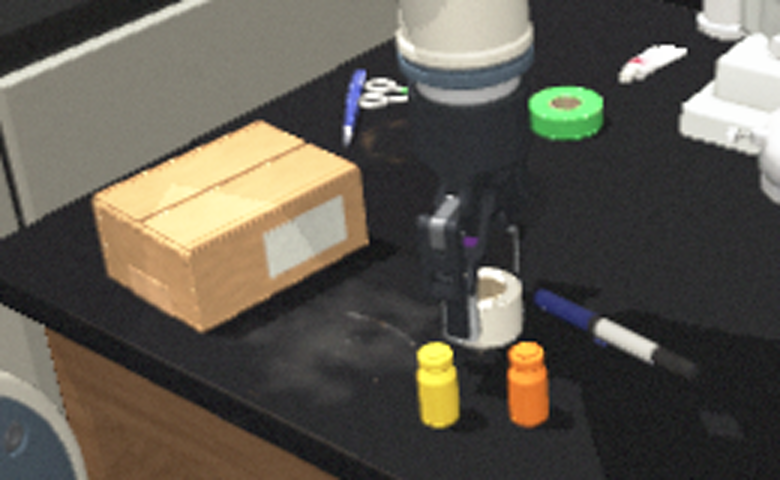

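{"name": "send_rows", "arguments": {
  "series": [
    [0, 0.004, 0, 0, 0, 0],
    [0, 0, 0, 0, 0, 0]
  ],
  "gripper": 0.62
}}

```text
clock: 41.0
eef_pos: [524.7, 136.1, 5.3]
tcp_rot: [-1.572, -0.003, -1.225]
contact_force: [-0.3, 0.8, -0.0]
opening: 0.619
```

{"name": "send_rows", "arguments": {
  "series": [
    [0, 0, 0, 0, 0, 0],
    [0, 0, 0, 0, 0, 0],
    [0, 0, 0, 0, 0, 0],
    [0, 0, 0, 0, 0, 0],
    [0, 0, 0, 0, 0, 0]
  ],
  "gripper": 0.54,
  "squeeze": 20
}}

```text
clock: 41.5
eef_pos: [524.6, 136.1, 5.4]
tcp_rot: [-1.572, -0.003, -1.225]
contact_force: [-0.9, -0.7, 6.2]
opening: 0.568
```

{"name": "send_rows", "arguments": {
  "series": [
    [0, -0.01, 0, 0, 0, 0],
    [0, -0.03, 0, 0, 0, 0],
    [0, -0.03, 0, 0, 0, 0],
    [0, -0.04, 0, 0, 0, 0],
    [0, -0.04, 0, 0, 0, 0],
    [0, 0, 0, 0, 0, 0],
    [0, 0, 0, 0, 0, 0]
  ]
}}

```text
clock: 42.2
eef_pos: [525.0, 136.7, 156.3]
tcp_rot: [-1.57, -0.003, -1.225]
contact_force: [-0.5, -0.3, -0.1]
opening: 0.566
```

```bash
python3 go.py 492 340 155;  python3 look.py 30
```

```text
at [525.  136.7 156.3] [-1.57  -0.003 -1.225] q [ 0.25  0.31  1.88 -0.    0.95 -0.09] F [-0.5 -0.3 -0.1] op 0.5663883549908117 t 42.2
shift now-axes [-0.2024  0.0006  0.0379]
scene [217 225  29  28 447] [231.3 238.5] cap [491.4 264.7] tape [521.2 298.7]
scene [329 266  20  14 119] [337.9 272.4] cap [516.3  15.5] tape [547.4  36.9]
```

View pics/scene_30.png

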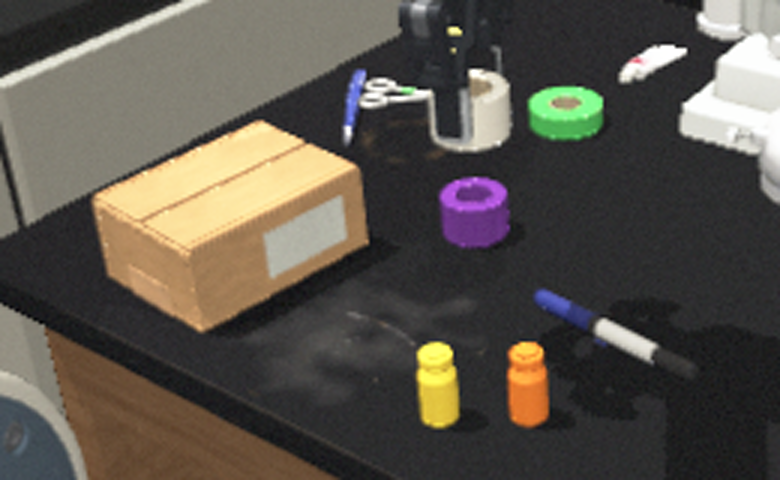

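Run:
```python
from h import *
np.set_printoptions(suppress=True,precision=1)
f=load("scene_30.npz"); h=cv2.cvtColor(f["frame"],cv2.COLOR_RGB2HSV)
z=np.array([[95,200],[205,247],[360,167],[260,121]])/3+[130,160]-.33
C=ray(f,z,65.5);print(C,C.mean(0))
# depth: points at top
P=cloud(f).reshape(-1,3);k=(abs(P[:,2]-67)<3.5)&(P[:,0]>380)&(P[:,0]<600)&(P[:,1]>260)&(P[:,1]<420)
r=cv2.minAreaRect(P[k][:,:2].astype(np.float32));print(r,P[k].mean(0))
```

```text
[[423.5 397.3  65.5]
 [424.5 286.4  65.5]
 [561.7 276.4  65.5]
 [572.3 389.9  65.5]] [495.5 337.5  65.5]
((492.8807373046875, 339.4617614746094), (116.17225646972656, 150.8954620361328), 85.12698364257812) [488.3 336.2  67. ]
```

{"name": "send_rows", "arguments": {
  "series": [
    [-0.03, 0, 0.006, 0, 0, 0],
    [-0.04, 0, 0.0075, 0, 0, 0],
    [-0.04, 0, 0.0075, 0, 0, 0],
    [-0.04, 0, 0.0075, 0, 0, 0],
    [-0.035, 0, 0.006, 0, 0, 0],
    [-0.017, 0, 0.003, 0, 0, 0],
    [0, 0, 0, 0, 0, 0],
    [0, 0, 0, 0, 0, 0]
  ]
}}

```text
clock: 43.1
eef_pos: [490.8, 338.4, 153.2]
tcp_rot: [-1.574, -0.004, -1.224]
contact_force: [0.3, -0.8, 0.5]
opening: 0.565
```

```bash
python3 go.py 492 340 73
```

```text
at [490.8 338.4 153.2] [-1.574 -0.004 -1.224] q [ 0.6   0.39  1.76 -0.    0.99  0.26] F [ 0.3 -0.8  0.5] op 0.5645766463555523 t 43.1
shift now-axes [-0.0015  0.0802  0.002 ]
```

{"name": "send_rows", "arguments": {
  "series": [
    [0, 0.03, 0.002, 0, 0, 0],
    [0, 0.025, 0, 0, 0, 0],
    [0, 0.015, 0, 0, 0, 0],
    [0, 0.006, 0, 0, 0, 0],
    [0, 0, 0, 0, 0, 0],
    [0, 0, 0, 0, 0, 0],
    [0, 0, 0, 0, 0, 0]
  ]
}}

```text
clock: 43.8
eef_pos: [493.9, 340.1, 79.5]
tcp_rot: [-1.571, -0.003, -1.225]
contact_force: [-0.9, 0.2, -0.4]
opening: 0.566
```

```bash
python3 go.py 493 339.5 72;  python3 look.py 31
```

```text
at [493.9 340.1  79.5] [-1.571 -0.003 -1.225] q [ 0.6   0.49  1.8  -0.    0.84  0.26] F [-0.9  0.2 -0.4] op 0.5663144702854689 t 43.8
shift now-axes [ 0.0002  0.0075 -0.001 ]
top [325 247  20   7  99] [334.8 249.9] cap [551.1  44.4] tape [555.3  44.4]
scene [217 225  29  28 447] [231.3 238.5] cap [491.4 264.7] tape [521.2 298.7]
scene [329 266  20  14 130] [338.2 272.3] cap [516.9  15.3] tape [548.   36.6]
```

View pics/scene_31.png

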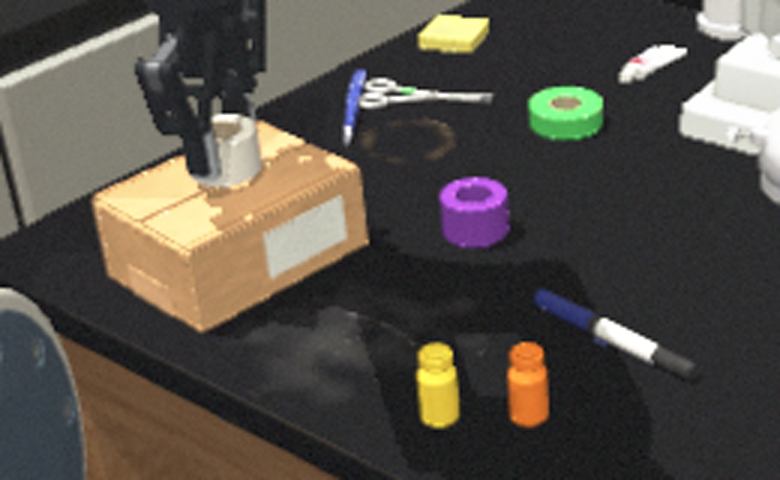

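{"name": "send_rows", "arguments": {
  "series": [
    [0, 0.003, -0.001, 0, 0, 0],
    [0, 0.002, 0, 0, 0, 0],
    [0, 0.001, 0, 0, 0, 0],
    [0, 0, 0, 0, 0, 0],
    [0, 0, 0, 0, 0, 0]
  ]
}}

```text
clock: 44.4
eef_pos: [492.2, 339.4, 72.3]
tcp_rot: [-1.572, -0.003, -1.225]
contact_force: [0.2, -0.3, -1.5]
opening: 0.564
```

{"name": "send_rows", "arguments": {
  "series": [
    [0, 0.0008, 0, 0, 0, 0],
    [0, 0, 0, 0, 0, 0],
    [0, 0, 0, 0, 0, 0]
  ]
}}

```text
clock: 44.7
eef_pos: [492.3, 339.5, 71.9]
tcp_rot: [-1.572, -0.003, -1.225]
contact_force: [-1.2, -1.9, 3.7]
opening: 0.565
```

Seated. Release and lift.

{"name": "send_rows", "arguments": {
  "series": [
    [0, 0, 0, 0, 0, 0],
    [0, 0, 0, 0, 0, 0],
    [0, 0, 0, 0, 0, 0]
  ],
  "gripper": 0.62
}}

```text
clock: 45.0
eef_pos: [492.2, 339.3, 71.4]
tcp_rot: [-1.572, -0.003, -1.225]
contact_force: [0.7, 0.8, -0.6]
opening: 0.62
```

{"name": "send_rows", "arguments": {
  "series": [
    [0, 0, 0, 0, 0, 0],
    [0, 0, 0, 0, 0, 0],
    [0, 0, 0, 0, 0, 0],
    [0, -0.01, 0, 0, 0, 0],
    [0, -0.02, 0, 0, 0, 0],
    [0, -0.03, 0, 0, 0, 0],
    [0, -0.03, 0, 0, 0, 0],
    [0, -0.03, 0, 0, 0, 0]
  ],
  "gripper": 0.8
}}

```text
clock: 45.8
eef_pos: [492.2, 339.7, 193.5]
tcp_rot: [-1.572, -0.003, -1.225]
contact_force: [1.3, 0.5, 0.3]
opening: 0.803
```

{"name": "send_rows", "arguments": {
  "series": [
    [0.0, -0.02, -0.03, 0, 0, 0],
    [0, 0, -0.05, 0, 0, 0],
    [0, 0, -0.05, 0, 0, 0],
    [0, 0, -0.04, 0, 0, 0],
    [0, 0, 0, 0, 0, 0],
    [0, 0, 0, 0, 0, 0]
  ]
}}

```text
clock: 46.4
eef_pos: [332.3, 282.5, 212.9]
tcp_rot: [-1.57, -0.002, -1.224]
contact_force: [0.1, 0.0, 0.1]
opening: 0.8
```

```bash
python3 go.py;  python3 look.py 32
python3 - <<'E'
from h import *
np.set_printoptions(suppress=True,precision=1)
for n in("scene_32","top_32"):
    f=load(n+".npz");P=cloud(f).reshape(-1,3)
    k=(abs(P[:,2]-98.5)<6)&(abs(P[:,0]-492)<60)&(abs(P[:,1]-340)<60)
    if k.sum()>5: print(n,"tape top pts",k.sum(),P[k].mean(0),P[k].min(0),P[k].max(0))
E
```

```text
at [332.3 282.5 212.9] [-1.57  -0.002 -1.224] q [ 0.7   0.08  2.04 -0.    1.03  0.36] F [0.1 0.  0.1] op 0.8001610392450105 t 46.4
top [324 247  22   7 113] [334.5 250. ] cap [550.9  45.2] tape [555.1  45.2]
scene [217 225  29  28 447] [231.3 238.5] cap [491.4 264.7] tape [521.2 298.7]
scene [328 266  21  14 133] [338.  272.3] cap [516.8  15.7] tape [547.9  37.1]
scene_32 tape top pts 203 [531.2 319.1  97.7] [509.7 296.1  92.7] [551.9 347.1 100.8]
top_32 tape top pts 240 [531.1 322.2  98.8] [509.8 298.5  92.7] [551.7 346.7 104.3]
```

View pics/scene_32.png

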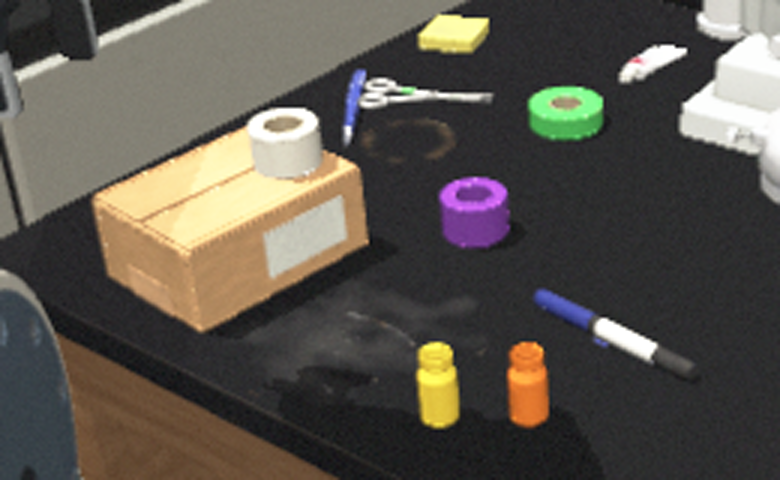

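View pics/top_32.png

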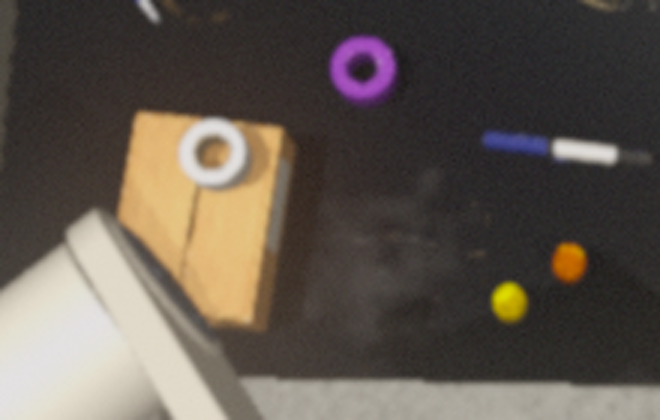

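{"name": "send_rows", "arguments": {
  "series": [
    [0, 0, 0.04, 0, 0, 0],
    [0, 0, 0.05, 0, 0, 0],
    [0, 0, 0.05, 0, 0, 0],
    [0, 0.02, 0.05, 0, 0, 0],
    [0.03, 0.02, 0.01, 0, 0, 0],
    [0, 0, 0, 0, 0, 0],
    [0, 0, 0, 0, 0, 0]
  ]
}}

```text
clock: 47.2
eef_pos: [528.0, 319.9, 171.9]
tcp_rot: [-1.574, -0.003, -1.227]
contact_force: [-0.6, 0.0, -0.3]
opening: 0.798
```

```bash
python3 go.py 531 322 72;python3 look.py 33
python3 - <<'E'
from h import *
np.set_printoptions(suppress=True,precision=1)
for n in("scene_33","top_33"):
    f=load(n+".npz");P=cloud(f).reshape(-1,3)
    k=(abs(P[:,2]-98.5)<6)&(abs(P[:,0]-520)<60)&(abs(P[:,1]-330)<60)
    if k.sum()>5: print(n,"tape top pts",k.sum(),P[k].mean(0),P[k].min(0),P[k].max(0))
E
```

```text
at [528.  319.9 171.9] [-1.574 -0.003 -1.227] q [ 0.54  0.4   1.7  -0.    1.04  0.2 ] F [-0.6  0.  -0.3] op 0.797805344600672 t 47.2
shift now-axes [-0.0013  0.0999  0.0039]
top [325 247  20   6  79] [333.1 249.9] cap [551.   48.4] tape [555.2  48.4]
scene [217 225  29  28 447] [231.3 238.5] cap [491.4 264.7] tape [521.2 298.7]
scene [328 266  21  14 124] [337.6 272.3] cap [516.4  16.3] tape [547.5  37.7]
scene_33 tape top pts 230 [533.1 319.4  97.6] [510.  295.4  92.5] [558.1 346.3 100.7]
```

{"name": "send_rows", "arguments": {
  "series": [
    [0.0, 0.03, 0.0065, 0, 0, 0],
    [0, 0.03, 0, 0, 0, 0],
    [0, 0.02, 0, 0, 0, 0],
    [0, 0.01, 0, 0, 0, 0],
    [0, 0.005, 0, 0, 0, 0],
    [0, 0, 0, 0, 0, 0],
    [0, 0, 0, 0, 0, 0],
    [0, 0, 0, 0, 0, 0]
  ]
}}

```text
clock: 48.1
eef_pos: [534.0, 322.8, 79.2]
tcp_rot: [-1.57, -0.003, -1.225]
contact_force: [-0.2, -0.4, -0.5]
opening: 0.798
```

```bash
python3 go.py 534 321 73;python3 look.py 34 >/dev/null
```

```text
at [534.  322.8  79.2] [-1.57  -0.003 -1.225] q [ 0.54  0.52  1.75 -0.    0.87  0.2 ] F [-0.2 -0.4 -0.5] op 0.7983630292007077 t 48.1
shift now-axes [ 0.0017  0.0062 -0.0006]
```

View pics/scene_34.png

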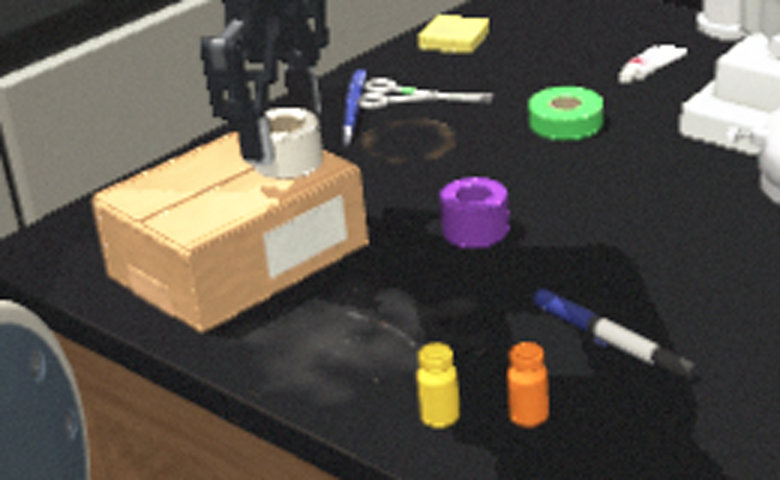

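{"name": "send_rows", "arguments": {
  "series": [
    [0.002, 0.004, 0, 0, 0, 0],
    [0, 0.002, 0, 0, 0, 0],
    [0, 0, 0, 0, 0, 0],
    [0, 0, 0, 0, 0, 0]
  ],
  "gripper": 0.62
}}

```text
clock: 48.6
eef_pos: [534.0, 320.3, 71.9]
tcp_rot: [-1.573, -0.003, -1.225]
contact_force: [0.5, 0.5, 1.4]
opening: 0.621
```

{"name": "send_rows", "arguments": {
  "series": [
    [0, 0, 0, 0, 0, 0],
    [0, 0, 0, 0, 0, 0],
    [0, 0, 0, 0, 0, 0],
    [0, 0, 0, 0, 0, 0]
  ],
  "gripper": 0.54
}}

```text
clock: 49.0
eef_pos: [534.1, 320.5, 72.1]
tcp_rot: [-1.572, -0.003, -1.225]
contact_force: [-0.1, -0.0, -0.2]
opening: 0.566
```

{"name": "send_rows", "arguments": {
  "series": [
    [0, -0.01, 0, 0, 0, 0],
    [0, -0.02, 0, 0, 0, 0],
    [0, 0, 0, 0, 0, 0],
    [0, 0, 0, 0, 0, 0]
  ]
}}

```text
clock: 49.4
eef_pos: [534.4, 320.8, 102.7]
tcp_rot: [-1.571, -0.003, -1.225]
contact_force: [0.2, -0.2, 0.1]
opening: 0.566
```

```bash
python3 go.py 493 339.5 100
```

```text
at [534.4 320.8 102.7] [-1.571 -0.003 -1.225] q [ 0.54  0.49  1.74 -0.    0.91  0.2 ] F [ 0.2 -0.2  0.1] op 0.5658205143907911 t 49.4
shift now-axes [-0.0317  0.0026 -0.0326]
```

{"name": "send_rows", "arguments": {
  "series": [
    [-0.01, 0, -0.01, 0, 0, 0],
    [-0.014, 0, -0.014, 0, 0, 0],
    [-0.008, 0, -0.0085, 0, 0, 0],
    [0, 0.01, 0, 0, 0, 0],
    [0, 0.01, 0, 0, 0, 0],
    [0, 0.005, 0, 0, 0, 0],
    [0, 0, 0, 0, 0, 0],
    [0, 0, 0, 0, 0, 0]
  ]
}}

```text
clock: 50.2
eef_pos: [492.9, 339.3, 76.6]
tcp_rot: [-1.573, -0.003, -1.225]
contact_force: [0.7, -0.3, 0.0]
opening: 0.564
```

```bash
python3 go.py 493 339.5 72.3
```

```text
at [492.9 339.3  76.6] [-1.573 -0.003 -1.225] q [ 0.6   0.5   1.81 -0.    0.84  0.26] F [ 0.7 -0.3  0. ] op 0.5637324300824532 t 50.2
shift now-axes [-0.0002  0.0043  0.0001]
```

{"name": "send_rows", "arguments": {
  "series": [
    [0, 0.003, 0, 0, 0, 0],
    [0, 0.001, 0, 0, 0, 0],
    [0, 0, 0, 0, 0, 0],
    [0, 0, 0, 0, 0, 0]
  ]
}}

```text
clock: 50.6
eef_pos: [492.7, 339.5, 73.1]
tcp_rot: [-1.572, -0.003, -1.225]
contact_force: [-0.3, 0.3, -0.3]
opening: 0.564
```

{"name": "send_rows", "arguments": {
  "series": [
    [0, 0.0006, 0, 0, 0, 0],
    [0, 0, 0, 0, 0, 0],
    [0, 0, 0, 0, 0, 0]
  ]
}}

```text
clock: 50.9
eef_pos: [492.7, 339.6, 72.5]
tcp_rot: [-1.572, -0.003, -1.225]
contact_force: [0.5, -0.2, 0.1]
opening: 0.566
```

{"name": "send_rows", "arguments": {
  "series": [
    [0, 0.0006, 0, 0, 0, 0],
    [0, 0, 0, 0, 0, 0],
    [0, 0, 0, 0, 0, 0]
  ]
}}

```text
clock: 51.2
eef_pos: [492.7, 339.6, 72.1]
tcp_rot: [-1.572, -0.003, -1.225]
contact_force: [-1.4, -1.1, 4.1]
opening: 0.563
```

{"name": "send_rows", "arguments": {
  "series": [
    [0, 0, 0, 0, 0, 0],
    [0, 0, 0, 0, 0, 0],
    [0, 0, 0, 0, 0, 0]
  ],
  "gripper": 0.62
}}

```text
clock: 51.5
eef_pos: [492.6, 339.5, 71.6]
tcp_rot: [-1.572, -0.003, -1.225]
contact_force: [-0.4, -0.2, -0.6]
opening: 0.624
```

{"name": "send_rows", "arguments": {
  "series": [
    [0, 0, 0, 0, 0, 0],
    [0, 0, 0, 0, 0, 0],
    [0, 0, 0, 0, 0, 0],
    [0, -0.01, 0, 0, 0, 0],
    [0, -0.02, 0, 0, 0, 0],
    [0, -0.03, 0, 0, 0, 0],
    [0, -0.03, 0, 0, 0, 0],
    [0, -0.03, 0, 0, 0, 0]
  ],
  "gripper": 0.75
}}

```text
clock: 52.3
eef_pos: [492.6, 339.9, 193.7]
tcp_rot: [-1.572, -0.003, -1.225]
contact_force: [0.0, -0.7, 0.3]
opening: 0.748
```

{"name": "send_rows", "arguments": {
  "series": [
    [0.0, -0.02, -0.03, 0, 0, 0],
    [0, 0, -0.05, 0, 0, 0],
    [0, 0, -0.05, 0, 0, 0],
    [0, 0, -0.04, 0, 0, 0],
    [0, 0, 0, 0, 0, 0],
    [0, 0, 0, 0, 0, 0]
  ]
}}

```text
clock: 52.9
eef_pos: [332.7, 282.6, 213.1]
tcp_rot: [-1.57, -0.002, -1.224]
contact_force: [0.7, 1.5, 1.3]
opening: 0.749
```

```bash
python3 look.py 35
python3 - <<'E'
from h import *
np.set_printoptions(suppress=True,precision=1)
for n in("scene_35","top_35"):
    f=load(n+".npz");P=cloud(f).reshape(-1,3)
    k=(abs(P[:,2]-98.5)<6)&(abs(P[:,0]-492)<90)&(abs(P[:,1]-340)<80)
    if k.sum()>5: print(n,"tape top pts",k.sum(),P[k].mean(0),P[k].min(0),P[k].max(0))
    k=(abs(P[:,2]-67)<3.5)&(P[:,0]>380)&(P[:,0]<600)&(P[:,1]>260)&(P[:,1]<420)
    print(cv2.minAreaRect(P[k][:,:2].astype(np.float32)))
E
```

```text
top [324 247  22   7 112] [334.5 250. ] cap [550.9  45. ] tape [555.1  45. ]
scene [217 225  29  28 448] [231.2 238.5] cap [491.4 264.7] tape [521.2 298.8]
scene [328 266  21  14 133] [338.  272.3] cap [516.8  15.7] tape [547.9  37.1]
scene_35 tape top pts 238 [491.2 338.   97.6] [467.7 314.   92.6] [516.8 364.3 101.5]
((492.49176025390625, 338.7364196777344), (114.65734100341797, 150.22149658203125), 84.72785949707031)
top_35 tape top pts 283 [491.7 340.9  98.7] [468.1 316.7  92.6] [516.4 365.  104.5]
((492.39306640625, 340.5615234375), (113.31475067138672, 150.28494262695312), 84.69578552246094)
```

View pics/scene_35.png

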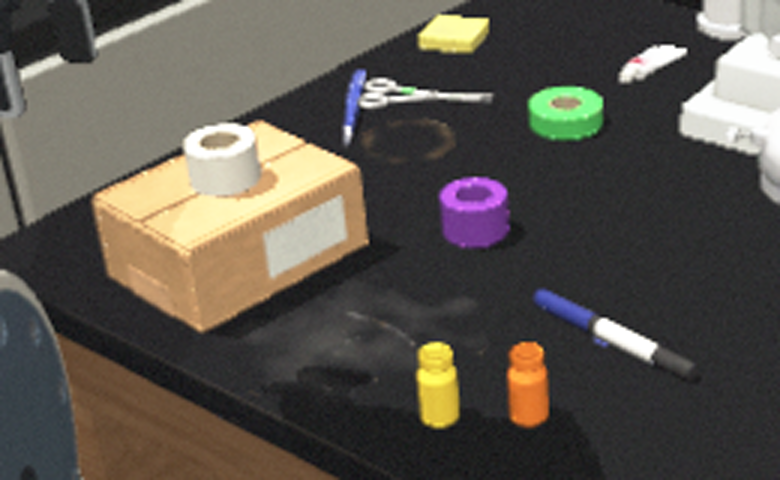

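```bash
python3 -c "
from rig import r
print(r.sense()['qvel'].__repr__()); print(r.sign_off())"
```

```text
array([-0.00559382,  0.01593071, -0.00543654,  0.00156512, -0.00153341,
        0.00089674])
the job is handed in; nothing more can be done
None
```

The job is done and handed in at about 53 s. I could only find two brown vials on the bench; both now stand upright in the carton. The end flaps were folded in first (rear, then front) and the long flaps over them (right, then left). Then the cream tape roll went flat on the middle.

- **Tape roll:** after I first set it down, it was found about 45 mm off centre, still on the carton top. I took this to be the announced knock, gripped it again and re-centred it.
- **Vial grip:** I couldn't measure the force. I set the grip to 10 N, below the gripper's stated 20 N minimum. The jaws were set only about 0.01 of their travel narrower than the vial. Neither vial slipped visibly, but I can't confirm the force stayed under 15 N.
- **Last checks:**
  - The closed top read flat at 66–67 mm, measured just before the tape went on.
  - In both cameras the tape was within about 1–2 mm of the carton centre, its top at about 98 mm, and the gripper was clear of everything.
  - Contact forces read about 6 N at most while pressing the flaps.
  - The look-alikes and the marker showed no movement in the scene camera; I didn't re-measure the petri dish and beaker at the end.

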